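# Stack-clamp blanks for drilling with a ratchet clamp

## Robot

A 6-joint arm with a two-finger parallel gripper is mounted at the origin on a cart in front of the work surface, level with it; the furniture and walls round the work are solid. World frame = base frame: x ahead of the robot, y to its left, z up, the work surface at z = 0. Lengths are in m, angles in rad, forces in N, time in s.
With the tool pointing down it reaches from about 0.25 to 0.85 m from the base axis. Payload 12.5 kg.
Tool frame: the origin (TCP) lies at the very end of the fingers, on their centre line; the grasp point (between the pads) lies 19 mm behind it; z points along the fingers, y is the line along which they close (so a half turn about z gives the same grasp; the last joint's range is limited). The gripper opens to 93 mm and grips with 3 to 60 N. Pads are 15 mm wide; open, the fingers measure 128 mm over their backs; the gripper's body (75 mm by 188 mm) begins 65 mm behind the grasp point.
Start: joints at [1.177, 0.351, 1.652, -0, 1.139, -0.085], TCP at [0.167, 0.524, 0.219] pointing down, gripper open.
Joint ranges: [-2.75, 2.75], [-0.79, 2.1], [0.01, 2.65], [-1.57, 4.71], [0.07, 3.14], [-2.87, 2.87]. Speed limits (rad/s): [2.22, 2.22, 2.79, 3.14, 3.14, 3.14].

## Interface

Orientations are given as a unit quaternion [w, x, y, z].
In Python, from rig import sense, read_camera, close_job gives the robot as it stands.
- The arm moves only by the tool step_arm, never from a script. Its argument "rows" is a list of rows, each a list of 3 entries, a list of its own where there are three numbers: the finger opening in mm, from 0 to 93, then the shift along the world's x, y, z normalised to -1 to 1, where 1 is 0.5 m, then the turn, a rotation vector about the world's x, y, z normalised to -1 to 1, where 1 is 45 degrees. In form: [[gripper, [x, y, z], [rx, ry, rz]], ...]. A call has 1 to 5 rows; each row is the pose to reach, as a shift and turn from the pose commanded when the call began; what a row does not reach only later rows make up. A row lasts 1/8 s, in which the tool goes at most 62.5 mm and 10.7 degrees, less where a joint would pass 70% of its speed; a pose out of reach is approached as far as the arm can. A call with a number of a shift or a turn outside -1 to 1 is refused whole. A call with a gripper value outside its range is refused whole. The fingers move at their own pace and stop on an object; the grip force is fixed at half the most. Time passes only in rows, so rows that repeat a pose let the fingers close. It gives the time, the measured TCP pose, the force, the opening and the grip force at its end, in the units of the state.
- sense(): the state, without advancing time (a new reading comes with each control period).
- read_camera(name): name is "scene" or "top" or "wrist"; returns a dict with "image" (480x640x3 uint8, red, green, blue), "mtx" (3x3 intrinsics, pixels), "R" (3x3) and "t" (3): a world point X has camera coordinates R X + t. Camera axes: x right, y down, z forward; pixel columns grow to the right and rows downward; lengths in m; the calibration is good to about 2 mm. A picture is of the moment at which its call begins. There is no depth.
- close_job(): hands the job in; it is judged then, once.
The state is a dict: "time": time; "joint_positions": joint angles; "dq": joint speeds; "effort": joint torques, N m; "eef_pos": TCP position; "ee_rot": TCP orientation; "wrist_force": force on the tool from outside, world axes, zero at the start; "ft_torque": the same for the moment, N m; "gripper_width": opening from 0.0 (shut) to 1.0 (fully open); "grip_force": force on a finger pad.
Only numpy, scipy, OpenCV 4.12 (cv2) and the standard library are available. Lean on these libraries where they do the work, as an engineer would, in place of code of your own. Each camera call takes 0.05 s, during which the arm holds its last target. There are 200 camera calls.

## Task

Get the timber blanks ready for gang drilling: lay the dark backer board flat in the pocket of the blue stack clamp, stack every pale blank that is on the bench squarely on it, and lay the aluminium drill template on top. Only when the stack is complete, flip the yellow pawl lever on the ratchet over to tightening (tab towards the pocket), then work the ratchet handle back and forth until the sprung jaw grips the whole stack firmly against the fence; leave the lever at tightening.

Things in the scene. Friction and masses are not known exactly. Their poses are not given: they have to be found in the camera images.
- fixture: Stack clamp fixed to the bench: dark steel base, blue guides. Origin on the bench under the pocket's centre; x across the pocket, y along it towards the fence (robot's left at yaw 0), z up. Fence face at y = 60 mm (flared above 83, top 92 mm), open jaw face at y = -85 mm (88 mm high), so pieces go in with 25 mm to spare along y (centred at y = -12 mm) and the jaw pushes them to y = 0; ratchet shaft at x = 0, y = -180 mm
- pocket_floor (a point): Centre of the pocket's floor, 10 mm above the bench, axes as the fixture's. The pocket is 52 mm wide between four guide posts (x = +-26 to 34 mm, y = +-38 to 52 mm, up to 94 mm above the bench, flared outwards above 78 mm). Between the posts the sides are open, so that fingers closing along x fit in
- backer: Backer board: dark brown wood, 45 x 119 x 10 mm (x, y, z), lying flat, 0.10 kg. Origin at the centre of its underside
- blank_a: Blank: pale straight-grained timber offcut, 45 x 120 x 19 mm (x, y, z), lying flat. Two or all three of blank_a, blank_b, blank_c are present. Origin at the centre of its underside
- blank_b: Blank: pale straight-grained timber offcut, 45 x 120 x 19 mm (x, y, z), lying flat. Two or all three of blank_a, blank_b, blank_c are present. Origin at the centre of its underside
- blank_c: Blank: pale straight-grained timber offcut, 45 x 120 x 19 mm (x, y, z), lying flat. Two or all three of blank_a, blank_b, blank_c are present. Origin at the centre of its underside
- template: Drill template: bare aluminium plate with two dark drill bushes, 45 x 119 x 10 mm (x, y, z), lying flat, about 0.16 kg. Origin at the centre of its underside
- backer_mid (a point): Point at the centre of the piece, 5 mm above its origin
- blank_a_mid (a point): Point at the centre of the piece, 9.5 mm above its origin
- blank_b_mid (a point): Point at the centre of the piece, 9.5 mm above its origin
- blank_c_mid (a point): Point at the centre of the piece, 9.5 mm above its origin
- template_mid (a point): Point at the centre of the piece, 5 mm above its origin
- shaft_axis (a point): Point on the upright ratchet shaft, 68 mm above the bench, on top of the handle's round steel head (68 mm across). The handle turns about this axis
- handle_knob (a point): Centre of the top of the black upright grip at the end of the ratchet handle: a cylinder 24 mm across that stands from 68 mm (top of the flat steel arm, 24 mm wide) to 118 mm above the bench, 125 mm from the shaft axis. Pushed sideways it swings the handle; about 4 to 8 N are needed
- lever_tab (a point): Top centre of the yellow pawl lever's upright tab, 12 x 10 mm in plan, 74 to 103 mm above the bench. The lever pivots on the handle arm, 50 mm from the shaft axis, and reaches back over the head, so the tab stands near the shaft axis. About 3 N across the handle flips it while the handle stays almost still; it stays where it is left
- pawl_lever (a joint): Lever angle, rad, -0.4 to 0.4 (stops), counter-clockwise from above positive. Negative (tab away from the pocket): loosening, the handle drives the shaft only when swung clockwise from above. Positive (tab towards the pocket, 20 mm off the shaft axis at the stop): tightening, drives only when swung counter-clockwise and clicks freely back. Flipped counts above 0.25
- ratchet_handle (a joint): Handle angle, rad, between stops at -0.75 and 0.75; at 0 it points along the fixture's -x (to the robot); counter-clockwise from above positive (grip moves away from the pocket). The wheel has 12 teeth, so up to 0.5 rad of a stroke is lost before it drives
- jaw (a joint): Travel of the jaw carrier towards the fence, m: 0 open at the start, 0.025 when its face just touches a 120 mm piece that lies against the fence. It moves 10 mm per radian of the driven shaft and stays where it is left
- jaw_face (a joint): How far the sprung aluminium jaw face (44 mm wide, 88 mm high) is pressed back into its carrier, m: 0 free, 0.008 bottomed; about 4 N to start and 2.5 N per mm more. Clamped counts from 0.001
- jaw_front (a point): Point in the middle of the jaw face's front, 50 mm above the bench
Things that resemble listed ones, but are neither listed nor needed, are in the scene too. There is more than one size of the backer; the job needs the middle-sized.

How it is judged:
By the outcome, as a careful person would: the job done as asked, in the order asked, and still so for the second after the job is handed in, with the robot touching nothing.
Of blank_a, blank_b, blank_c only 2 to 3 are there at a start; the rules pass over those that are not, and their reading is None.
At some moment in a run one of backer, blank_a, blank_b, blank_c, template may be knocked a few centimetres aside while the robot is not near it.
Once in a run the grip may slacken for a moment while it holds something.
It also fails if it takes over 210 s, if anything falls off the work surface, if the arm or the gripper's body presses on something with over 40 N, if the wrist force passes 120 N, or if a joint passes its speed limit or range.

## Working session

There is one attempt and no reset: what is moved stays moved. The work goes in short steps, Python scripts to look and compute and a tool call to move; the robot and the scene stay as the last step left them, time stands still between calls to the robot, and variables do not carry over. Pictures are saved under pics/ and viewed, at most 14 in all, crops included, and the job is handed in when it is done.

Besides the shell and the picture viewer there is one more tool, called after ">>>" as name([rows], argument=value, ...), one row to a line, values as JSON. step_arm: Moves the arm, as the interface text tells. Scaled input: -1 to 1 covers 0.5 m each way for a shift and 45 degrees each way for a turn. Its arguments: {"type":"object","properties":{"rows":{"type":"array"}},"required":["rows"]}

```bash
ls; mkdir -p pics
python3 - <<'E'
from rig import *
import cv2
s=sense();print(s)
for n in("scene","top"):
    c=read_camera(n);cv2.imwrite(f"pics/{n}0.png",c["image"][...,::-1]);print(n,c["mtx"].tolist(),c["R"].tolist(),c["t"].tolist())
E
```

```text
pics
{'time': 0.0, 'joint_positions': array([ 1.17739339e+00,  3.51239316e-01,  1.65244245e+00, -1.05098346e-05,
        1.13914763e+00, -8.46014901e-02]), 'dq': array([ 4.69885074e-04, -1.11604767e-03,  2.10583502e-05,  7.51549558e-04,
       -4.85567367e-05, -9.49622269e-04]), 'effort': array([ 5.31078858e-04, -4.97324288e+01, -2.85253823e+01,  6.98900758e-02,
        2.57153314e-02, -5.07472464e-05]), 'eef_pos': array([0.1669917 , 0.52364973, 0.21809278]), 'ee_rot': array([-1.41752470e-04,  1.53785772e-01,  9.88104020e-01, -6.01920638e-04]), 'wrist_force': array([-0.01151615,  0.96550399, -0.66855487]), 'ft_torque': array([-0.00603877, -0.04113105, -0.06747741]), 'grip_force': 0.0, 'gripper_width': 1.0042250869662936}
scene [[436.14594504672715, 0.0, 328.12439904521216], [0.0, 436.14594504672715, 238.80968286192265], [0.0, 0.0, 1.0]] [[0.7644084950531175, -0.6445372819639746, -0.01585385912387912], [-0.3605187750671381, -0.40692344050648893, -0.8393089576493584], [0.5345146073913402, 0.6472905110727745, -0.5434235261381568]] [-0.45820426269064524, 0.27150979195421865, 0.9792407259079027]
top [[444.23173116833607, 0.0, 321.0549111532355], [0.0, 444.23173116833607, 240.30508904377587], [0.0, 0.0, 1.0]] [[-0.005369856129745335, -0.9999469130022712, 0.008794078824643186], [-0.9926086177483204, 0.0042638055725306235, -0.1212845906692528], [0.12124065579216563, -0.009380359229147787, -0.9925788191593742]] [-0.05504198265203282, 0.55610493647069, 1.0210880320157893]
```

View pics/top0.png

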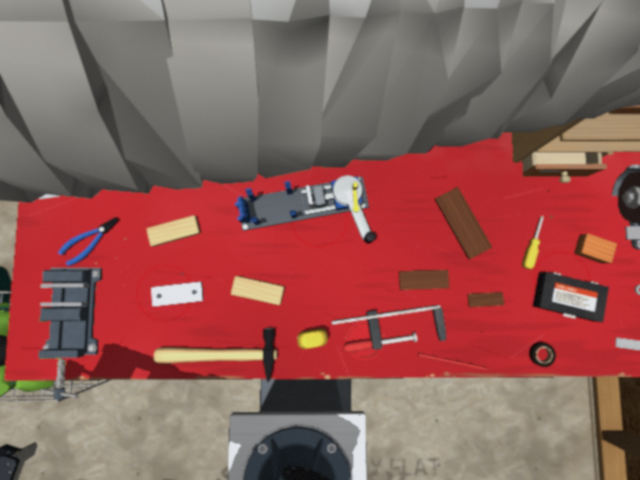

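View pics/scene0.png

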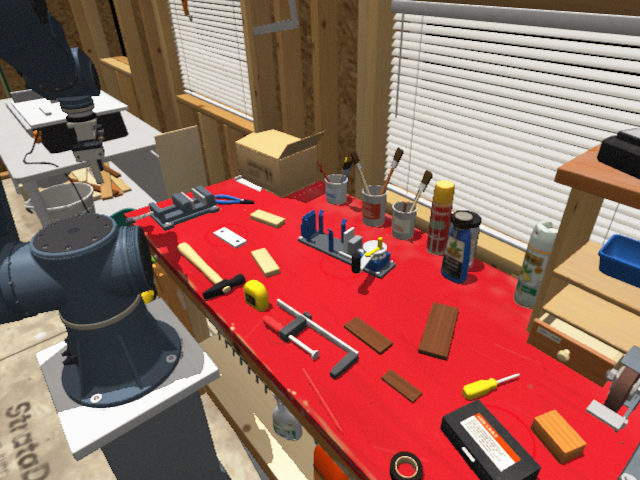

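Top view: the pale blanks are at (173,231) and (258,290), and I see no third in either view. The template is at (177,294). The brown boards are at (463,222) large, (424,279) middle and (486,299) small. The clamp pocket is near (290,203), with the fence at (243,208), the ratchet head at (347,190) and the grip at (370,237). Lookalikes: the large and small brown boards, the vise at (70,312) and the orange block at (597,248). I choose the middle board.

```bash
cat > h.py <<'E'
import numpy as np, cv2
from rig import *
def unproj(c,uv,z):
    K,R,t=(np.array(c[k]) for k in("mtx","R","t"))
    d=R.T@np.linalg.solve(K,[uv[0],uv[1],1.]); o=-R.T@t
    return o+d*(z-o[2])/d[2]
def proj(c,X):
    K,R,t=(np.array(c[k]) for k in("mtx","R","t"))
    p=K@(R@np.asarray(X,float)+t); return p[:2]/p[2]
def rects(c,mask,z,amin=200):
    "metric min-area rectangles of blobs on plane z: centre, long, short, angle of long axis"
    out=[]
    for k in cv2.findContours(mask.astype(np.uint8),cv2.RETR_EXTERNAL,cv2.CHAIN_APPROX_NONE)[0]:
        if cv2.contourArea(k)<amin: continue
        P=np.array([unproj(c,p[0],z)[:2] for p in k],np.float32)
        (x,y),(w,h),a=cv2.minAreaRect(P*1000)
        if w<h: w,h,a=h,w,a+90
        out.append((k[:,0].mean(0).round(),round(x),round(y),round(w),round(h),round((a+90)%180-90,1)))
    return out
E
python3 - <<'E'
from h import *
c=read_camera("top");im=c["image"];hsv=cv2.cvtColor(im,cv2.COLOR_RGB2HSV);H,S,V=[hsv[...,i].astype(int) for i in range(3)]
r=np.zeros_like(H);r[185:375,20:620]=1
print("pale");[print(x) for x in rects(c,(H>12)&(H<30)&(S>50)&(S<160)&(V>150)&(r>0),.019,150)]
print("alu");[print(x) for x in rects(c,(S<60)&(V>140)&(r>0),.010,300)]
print("brown");[print(x) for x in rects(c,(V<140)&(V>30)&(H<20)&(S>80)&(r>0),.010,150)]
cr=im[160:330,220:520];cv2.imwrite("pics/crop1.png",cv2.resize(cr,(800,453),interpolation=cv2.INTER_CUBIC)[...,::-1])
E
```

```text
pale
(array([208., 355.]), 288, 207, 251, 30, 89.6)
(array([257., 290.]), 440, 94, 119, 45, 77.4)
(array([172., 230.]), 583, 300, 118, 45, -74.6)
alu
(array([574., 300.]), 413, -665, 105, 33, 75.6)
(array([177., 294.]), 432, 287, 121, 45, -83.8)
(array([351., 206.]), 642, -137, 142, 71, 42.7)
brown
(array([212., 348.]), 305, 200, 240, 9, 88.1)
(array([544., 355.]), 283, -585, 56, 52, -24.2)
(array([485., 299.]), 415, -451, 85, 31, -87.7)
(array([423., 279.]), 464, -304, 119, 45, -88.4)
(array([587., 252.]), 536, -720, 84, 56, 69.6)
(array([462., 223.]), 601, -404, 170, 69, 27.3)
```

View pics/crop1.png

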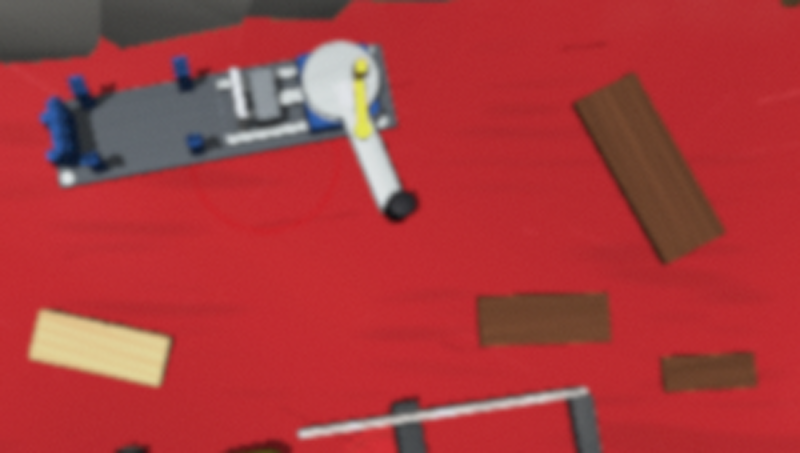

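The crop shows the middle brown board at crop (543,320), measuring 119 x 45, so it is the right one. The post tops are at crop (78,85), (93,160), (182,70) and (197,143), the ratchet head at (340,80), the grip top at (400,205) and the yellow tab at (360,67).

Run:
```python
from h import *
c=read_camera("top")
f=lambda x,y,z:(unproj(c,(220+x/2.667,160+y/2.667),z)*1000).round(1)
for n,x,y,z in[("FL far",76,80,.094),("FL near",93,158,.094),("J far",180,63,.094),("J near",196,140,.094),("head",340,80,.068),("knob",402,203,.118),("tab",360,67,.103)]:print(n,f(x,y,z))
w=read_camera("wrist");print((-w["R"].T@w["t"]).round(3),w["R"].round(3).tolist(),w["mtx"][0][0])
```

```text
FL far [664.1 106.8  94. ]
FL near [596.9  91.5  94. ]
J far [678.7  18.4  94. ]
J near [612.    4.7  94. ]
head [ 669.6 -119.7   68. ]
knob [ 554.4 -165.8  118. ]
tab [ 672.4 -134.3  103. ]
[0.095 0.547 0.385] [[0.304, 0.953, -0.001], [0.917, -0.293, 0.272], [0.259, -0.084, -0.962]] 359.84659763129713
```

>>> step_arm([
  [93, [0.04, -0.12, 0], [0, 0, -0.2]],
  [93, [0.08, -0.24, 0], [0, 0, -0.4]],
  [93, [0.12, -0.36, 0], [0, 0, -0.6]],
  [93, [0.16, -0.48, 0], [0, 0, -0.8]],
  [93, [0.2, -0.6, 0], [0, 0, -1]],
])

```text
time: 0.88
eef_pos: [0.2662, 0.2258, 0.2188]
ee_rot: [0.0, 0.522, 0.853, 0.0]
wrist_force: [1.5, -0.6, -0.1]
gripper_width: 1.002
grip_force: 0.0
```

>>> step_arm([
  [93, [0.05, -0.12, 0], [0, 0, -0.12]],
  [93, [0.1, -0.24, 0], [0, 0, -0.24]],
  [93, [0.15, -0.36, 0], [0, 0, -0.36]],
  [93, [0.2, -0.48, 0], [0, 0, -0.48]],
  [93, [0.25, -0.6, 0], [0, 0, -0.57]],
])

```text
time: 1.5
eef_pos: [0.3866, -0.0632, 0.2189]
ee_rot: [0.0, 0.698, 0.716, 0.0]
wrist_force: [1.7, 0.7, -0.3]
gripper_width: 0.999
grip_force: 0.0
```

>>> step_arm([
  [93, [0.04, -0.12, 0], [0, 0, 0]],
  [93, [0.08, -0.24, 0], [0, 0, 0]],
  [93, [0.1, -0.36, 0], [0, 0, 0]],
  [93, [0.12, -0.45, -0.08], [0, 0, 0]],
  [93, [0.12, -0.45, -0.12], [0, 0, 0]],
])

```text
time: 2.12
eef_pos: [0.4457, -0.2882, 0.1565]
ee_rot: [-0.001, 0.698, 0.716, -0.0]
wrist_force: [-0.3, 1.0, -0.4]
gripper_width: 1.002
grip_force: 0.0
```

```bash
cat >> h.py <<'E'
def masks(im):
    hsv=cv2.cvtColor(im,cv2.COLOR_RGB2HSV);H,S,V=[hsv[...,i].astype(int) for i in range(3)]
    return dict(pale=(H>12)&(H<30)&(S>50)&(S<160)&(V>150),alu=(S<60)&(V>140),brown=(V<140)&(V>30)&(H<20)&(S>80))
def seek(col,z,cam="wrist",name=None):
    s=sense();c=read_camera(cam)
    if name: cv2.imwrite(f"pics/{name}.png",c["image"][...,::-1])
    q=s["ee_rot"];print("tcp",(s["eef_pos"]*1000).round(1),"psi",round(np.degrees(np.arctan2(q[2]**2-q[1]**2,2*q[1]*q[2])),2))
    for r in rects(c,cv2.morphologyEx(masks(c["image"])[col].astype(np.uint8),cv2.MORPH_OPEN,np.ones((5,5))),z,1500 if cam=="wrist" else 150): print(cam,col,r)
    return c
E
python3 - <<'E'
from h import *
seek("brown",.010,name="w1");seek("brown",.01,"top")
E
```

```text
tcp [ 445.7 -288.2  156.5] psi 1.49
wrist brown (array([414., 447.]), 552, -527, 275, 36, 1.6)
wrist brown (array([ 93., 356.]), 230, -430, 98, 49, -89.1)
wrist brown (array([334., 250.]), 462, -308, 109, 45, -88.2)
tcp [ 444.7 -286.3  154.6] psi 1.54
top brown (array([624., 427.]), 121, -745, 230, 100, -5.3)
top brown (array([358., 346.]), 307, -144, 63, 21, -85.7)
top brown (array([412., 279.]), 463, -279, 69, 50, 89.7)
top brown (array([462., 218.]), 604, -402, 161, 67, 27.3)
top brown (array([542., 173.]), 730, -608, 95, 26, 89.8)
top brown (array([537., 139.]), 803, -613, 164, 74, -80.4)
top brown (array([628., 110.]), 890, -836, 63, 24, 89.9)
```

View pics/w1.png

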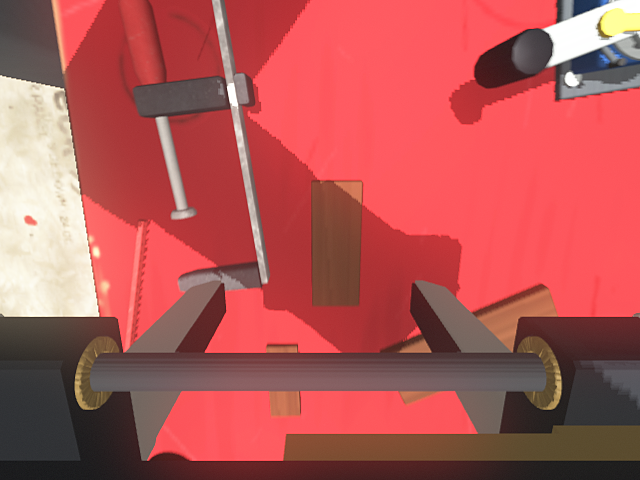

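The wrist view shows the middle board from (337,181) to (335,305). The small board is at (285,380) and the large one lies under the right finger. Next I check the board's ends and descend.

Run:
```python
from h import *
c=read_camera("wrist")
for p in[(312,181),(362,181),(312,305),(359,306)]:print((unproj(c,p,.010)*1000).round(1))
print(c["image"][170:190,337].tolist()[::4],c["image"][295:315,330].tolist()[::4])
```

```text
[ 437.9 -243.5   10. ]
[ 481.  -242.3   10. ]
[ 440.6 -360.4   10. ]
[ 485.3 -360.1   10. ]
[[254, 89, 96], [254, 88, 95], [254, 89, 96], [255, 91, 99], [171, 93, 69]] [[117, 67, 51], [117, 68, 51], [118, 67, 50], [118, 67, 50], [182, 48, 52]]
```

>>> step_arm([
  [75, [0.017, -0.016, -0.08], [0, 0, 0]],
  [75, [0.034, -0.033, -0.16], [0, 0, 0]],
  [75, [0.034, -0.033, -0.25], [0, 0, 0]],
  [75, [0.034, -0.033, -0.25], [0, 0, 0]],
])

```text
time: 2.78
eef_pos: [0.4624, -0.3012, 0.0326]
ee_rot: [-0.002, 0.697, 0.718, -0.0]
wrist_force: [-0.4, 0.1, 1.0]
gripper_width: 0.807
grip_force: 0.0
```

>>> step_arm([
  [75, [0, 0, -0.03], [0, 0, 0]],
  [75, [0, 0, -0.06], [0, 0, 0]],
  [75, [0, 0, -0.06], [0, 0, 0]],
  [0, [0, 0, -0.06], [0, 0, 0]],
  [0, [0, 0, -0.06], [0, 0, 0]],
])

```text
time: 3.4
eef_pos: [0.4634, -0.3026, 0.0042]
ee_rot: [0.0, 0.697, 0.717, 0.0]
wrist_force: [0.0, 0.9, -0.1]
gripper_width: 0.636
grip_force: 0.0
```

>>> step_arm([
  [0, [0, 0, 0], [0, 0, 0]],
  [0, [0, 0, 0], [0, 0, 0]],
  [0, [0, 0, 0], [0, 0, 0]],
])

```text
time: 3.78
eef_pos: [0.4632, -0.3025, 0.0039]
ee_rot: [0.0, 0.697, 0.717, 0.0]
wrist_force: [-1.0, 0.7, 3.5]
gripper_width: 0.473
grip_force: 30.0
```

>>> step_arm([
  [0, [0, 0, 0.1], [0, 0, 0]],
  [0, [0, 0, 0.2], [0, 0, 0]],
  [0, [0, 0, 0.3], [0, 0, 0]],
  [0, [0.04, 0.04, 0.4], [0, 0, 0]],
  [0, [0.08, 0.12, 0.42], [0, 0, 0.05]],
])

```text
time: 4.4
eef_pos: [0.5046, -0.2431, 0.217]
ee_rot: [0.003, 0.683, 0.73, 0.001]
wrist_force: [-0.2, -0.1, -1.5]
gripper_width: 0.474
grip_force: 30.0
```

>>> step_arm([
  [0, [0.06, 0.11, 0], [0, 0, 0.03]],
  [0, [0.12, 0.22, 0], [0, 0, 0.06]],
  [0, [0.18, 0.33, 0], [0, 0, 0.09]],
  [0, [0.23, 0.44, 0], [0, 0, 0.11]],
  [0, [0.27, 0.55, 0], [0, 0, 0.13]],
])

```text
time: 5.03
eef_pos: [0.6386, 0.0346, 0.2133]
ee_rot: [-0.0, 0.644, 0.765, -0.0]
wrist_force: [0.4, 0.0, -0.7]
gripper_width: 0.48
grip_force: 30.0
```

Run:
```python
from h import *
c=seek("brown",.2,name="w2");print(sense()["gripper_width"],sense()["grip_force"])
```

```text
tcp [638.6  34.6 213.3] psi 9.8
wrist brown (array([337., 470.]), 670, -88, 75, 14, 9.8)
wrist brown (array([328., 445.]), 658, -67, 175, 27, 9.8)
wrist brown (array([322., 311.]), 641, 23, 66, 56, 9.8)
wrist brown (array([623., 149.]), 773, 131, 51, 12, -89.9)
0.4772671447754241 30.001263320446014
```

View pics/w2.png

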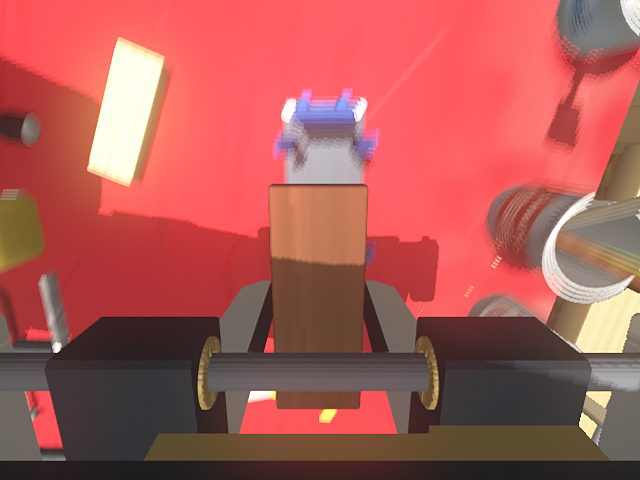

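The held board is aligned, spanning (270-367, 185-408). The fence posts are blurred near (285,145) and (370,143). I'll settle the arm and retake.

>>> step_arm([
  [0, [0, 0, -0.02], [0, 0, 0]],
  [0, [0, 0, -0.02], [0, 0, 0]],
  [0, [0, 0, -0.02], [0, 0, 0]],
])

```text
time: 5.45
eef_pos: [0.6379, 0.0313, 0.2036]
ee_rot: [-0.0, 0.645, 0.764, -0.0]
wrist_force: [-0.3, 0.3, -0.8]
gripper_width: 0.48
grip_force: 30.0
```

Run:
```python
from h import *
c=seek("brown",.2);im=c["image"]
th=np.radians(9.6);R2=np.array([[np.cos(th),-np.sin(th)],[np.sin(th),np.cos(th)]])
for x,y in[(30,45),(-30,45),(30,-45),(0,60)]:
    p=np.array([638,55.4])+R2@[x,y];print((x,y),proj(c,[p[0]/1e3,p[1]/1e3,.094]).round())
cv2.imwrite("pics/w3.png",cv2.resize(im[80:300,220:440],None,fx=2.7,fy=2.7,interpolation=cv2.INTER_CUBIC)[...,::-1])
```

```text
tcp [637.9  31.3 203.6] psi 9.66
wrist brown (array([336., 452.]), 660, -69, 161, 47, 15.9)
wrist brown (array([322., 309.]), 640, 24, 64, 53, 9.7)
(30, 45) [364. 150.]
(-30, 45) [284. 150.]
(30, -45) [360. 264.]
(0, 60) [324. 129.]
```

View pics/w3.png

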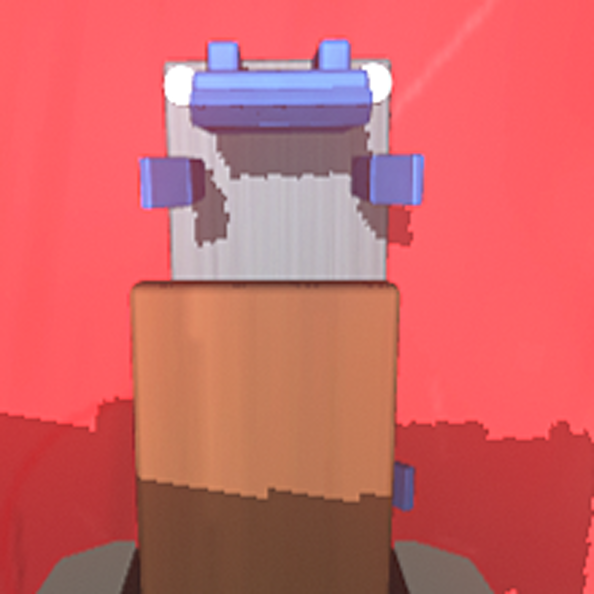

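Run:
```python
from h import *
c=read_camera("wrist");f=lambda x,y,z:unproj(c,(220+x/2.7-.5,80+y/2.7-.5),z)[:2]*1000
for a,b,z in[((142,158),(423,155),.094),((142,207),(421,205),.094),((192,72),(370,72),.092),((180,85),(377,82),.012)]:
    p,q=f(*a,z),f(*b,z);d=q-p;print(((p+q)/2).round(1),np.hypot(*d).round(1),np.degrees(np.arctan2(d[1],d[0])).round(2))
# board held: bottom face z
s=sense();zb=s["eef_pos"][2]-.004
p,q=f(133,290,zb+.01),f(398,287,zb+.01);print("board end",(p+q)/2,np.hypot(*(q-p)),np.degrees(np.arctan2(*(q-p)[::-1])))
```

```text
[629.2 108.9] 76.8 10.23
[631.2  95.9] 77.3 10.04
[625.1 130.3] 47.9 9.64
[624.9 133.4] 68.5 10.46
board end [628.2736787   86.75922874] 43.63635852041823 10.288931908222521
```

>>> step_arm([
  [0, [0.003, 0.034, -0.06], [0, 0, 0.005]],
  [0, [0.003, 0.034, -0.14], [0, 0, 0.005]],
  [0, [0.003, 0.034, -0.19], [0, 0, 0.005]],
  [0, [0.003, 0.034, -0.19], [0, 0, 0.005]],
])

```text
time: 6.05
eef_pos: [0.6387, 0.0491, 0.1073]
ee_rot: [-0.001, 0.643, 0.766, -0.001]
wrist_force: [0.4, 0.1, -0.1]
gripper_width: 0.477
grip_force: 30.0
```

Run:
```python
from h import *
c=seek("brown",.1);im=c["image"]
cv2.imwrite("pics/w4.png",cv2.resize(im[100:440,190:470],None,fx=1.7,fy=1.7,interpolation=cv2.INTER_CUBIC)[...,::-1])
```

```text
tcp [638.7  49.1 107.3] psi 9.95
wrist brown (array([325., 446.]), 657, -47, 163, 26, 10.1)
wrist brown (array([603., 307.]), 786, 62, 45, 35, -82.8)
wrist brown (array([317., 309.]), 640, 39, 63, 51, 10.0)
```

View pics/w4.png

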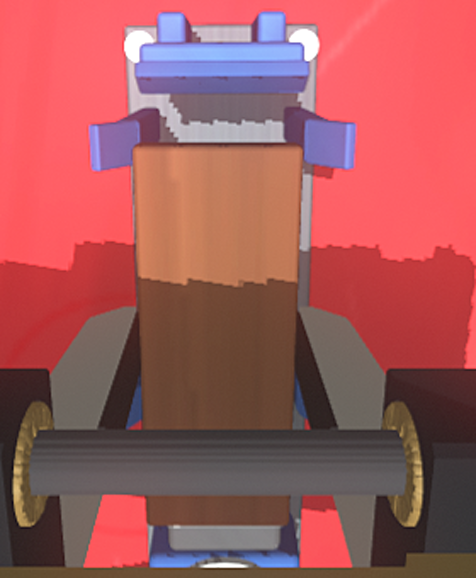

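The board's end is centred about 1 mm left of the posts' mid (crop 218 against 223). I'll nudge it +x and lower.

>>> step_arm([
  [0, [0.0025, 0, 0], [0, 0, 0]],
  [0, [0.0025, 0, -0.06], [0, 0, 0]],
  [0, [0.0025, 0, -0.12], [0, 0, 0]],
  [0, [0.0025, 0, -0.16], [0, 0, 0]],
  [0, [0.0025, 0, -0.17], [0, 0, 0]],
])

```text
time: 6.72
eef_pos: [0.6408, 0.0495, 0.0232]
ee_rot: [-0.0, 0.643, 0.766, -0.0]
wrist_force: [0.1, -0.3, -0.3]
gripper_width: 0.478
grip_force: 30.0
```

>>> step_arm([
  [0, [0, 0, -0.01], [0, 0, 0]],
  [0, [0, 0, -0.012], [0, 0, 0]],
  [0, [0, 0, -0.012], [0, 0, 0]],
])

```text
time: 7.1
eef_pos: [0.6412, 0.0496, 0.0182]
ee_rot: [0.0, 0.643, 0.766, 0.0]
wrist_force: [0.0, 1.1, -1.5]
gripper_width: 0.478
grip_force: 30.0
```

>>> step_arm([
  [0, [0, 0, -0.006], [0, 0, 0]],
  [0, [0, 0, -0.006], [0, 0, 0]],
  [62, [0, 0, -0.006], [0, 0, 0]],
  [62, [0, 0, -0.006], [0, 0, 0]],
  [62, [0, 0, -0.006], [0, 0, 0]],
])

```text
time: 7.72
eef_pos: [0.641, 0.0496, 0.0147]
ee_rot: [0.0, 0.643, 0.766, 0.0]
wrist_force: [-0.1, 0.5, -0.5]
gripper_width: 0.662
grip_force: 0.0
```

>>> step_arm([
  [62, [0, 0, 0.1], [0, 0, 0]],
  [62, [0, 0, 0.2], [0, 0, 0]],
  [62, [0, 0, 0.3], [0, 0, 0]],
  [75, [-0.05, 0.03, 0.34], [0, 0, 0]],
  [75, [-0.15, 0.05, 0.34], [0, 0, -0.1]],
])

```text
time: 8.35
eef_pos: [0.5665, 0.0749, 0.1863]
ee_rot: [0.001, 0.673, 0.74, 0.001]
wrist_force: [-0.2, 0.5, 0.0]
gripper_width: 0.791
grip_force: 0.0
```

>>> step_arm([
  [85, [-0.1, 0.02, 0], [0, 0, -0.2]],
  [85, [-0.2, 0.04, -0.04], [0, 0, -0.4]],
  [85, [-0.25, 0.04, -0.06], [0, 0, -0.4]],
  [85, [-0.25, 0.04, -0.06], [0, 0, -0.4]],
])

```text
time: 8.85
eef_pos: [0.4398, 0.0946, 0.1546]
ee_rot: [-0.0, 0.78, 0.626, -0.0]
wrist_force: [0.6, 0.1, -0.1]
gripper_width: 0.913
grip_force: 0.0
```

Run:
```python
from h import *
c=seek("pale",.019,name="w5");seek("pale",.019,"top",name="t5");seek("brown",.02,"top")
for r in(150,160): print(c["image"][r,200:440:20].tolist())
```

```text
tcp [439.8  94.6 154.6] psi -12.48
wrist pale (array([317., 226.]), 439, 96, 118, 44, 77.5)
wrist pale (array([104., 134.]), 286, 195, 231, 34, 88.7)
tcp [441.4  94.6 155.1] psi -12.49
top pale (array([613., 463.]), 47, -724, 78, 47, -0.4)
top pale (array([583., 442.]), 90, -654, 48, 37, -4.5)
top pale (array([609., 402.]), 176, -724, 114, 47, -0.5)
top pale (array([173., 230.]), 583, 300, 120, 45, -74.5)
top pale (array([585., 150.]), 777, -716, 271, 64, 89.8)
top pale (array([605., 128.]), 842, -761, 195, 64, -89.0)
tcp [442.2  94.6 155.3] psi -12.51
top brown (array([624., 427.]), 124, -738, 228, 99, -5.3)
top brown (array([485., 299.]), 416, -447, 82, 30, -87.7)
top brown (array([278., 206.]), 641, 47, 119, 45, -80.5)
top brown (array([462., 223.]), 599, -401, 167, 66, 27.3)
top brown (array([535., 172.]), 727, -586, 60, 25, 89.8)
top brown (array([537., 139.]), 800, -608, 162, 73, -80.4)
top brown (array([628., 110.]), 885, -829, 63, 24, 89.9)
[[221, 61, 65], [226, 61, 66], [227, 62, 67], [227, 64, 66], [229, 70, 70], [229, 71, 70], [231, 74, 70], [231, 73, 72], [231, 69, 71], [231, 65, 68], [233, 66, 71], [233, 65, 71]]
[[220, 60, 64], [226, 61, 66], [226, 63, 67], [228, 66, 68], [229, 71, 69], [177, 146, 107], [173, 146, 106], [168, 140, 102], [231, 71, 71], [231, 68, 71], [233, 66, 70], [233, 66, 72]]
```

View pics/w5.png

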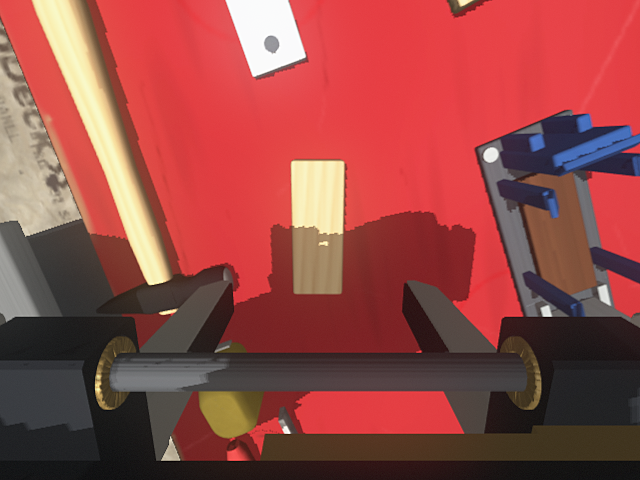

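The backer lies flat in the pocket at (641,47). The blank is upright in view at (317,226), centred at (439,96) with its angle matched to the tool.

>>> step_arm([
  [70, [-0.004, 0.003, -0.1], [0, 0, 0]],
  [70, [-0.004, 0.003, -0.2], [0, 0, 0]],
  [70, [-0.004, 0.003, -0.27], [0, 0, 0]],
  [70, [-0.004, 0.003, -0.298], [0, 0, 0]],
  [70, [-0.004, 0.003, -0.298], [0, 0, 0]],
])

```text
time: 9.62
eef_pos: [0.4394, 0.096, 0.0056]
ee_rot: [-0.0, 0.78, 0.626, -0.0]
wrist_force: [0.9, 0.4, 0.4]
gripper_width: 0.755
grip_force: 0.0
```

>>> step_arm([
  [0, [0, 0, 0], [0, 0, 0]],
  [0, [0, 0, 0], [0, 0, 0]],
  [0, [0, 0, 0], [0, 0, 0]],
  [0, [0, 0, 0], [0, 0, 0]],
  [0, [0, 0, 0], [0, 0, 0]],
])

```text
time: 10.25
eef_pos: [0.4393, 0.0961, 0.0063]
ee_rot: [0.0, 0.78, 0.626, 0.0]
wrist_force: [-1.1, -0.0, 7.0]
gripper_width: 0.481
grip_force: 30.0
```

>>> step_arm([
  [0, [0, 0, 0.12], [0, 0, 0]],
  [0, [0, 0, 0.24], [0, 0, 0]],
  [0, [0.05, -0.02, 0.32], [0, 0, 0.1]],
  [0, [0.16, -0.05, 0.32], [0, 0, 0.25]],
  [0, [0.27, -0.08, 0.32], [0, 0, 0.4]],
])

```text
time: 10.88
eef_pos: [0.5755, 0.0556, 0.1667]
ee_rot: [0.001, 0.671, 0.741, 0.001]
wrist_force: [0.6, 0.3, -1.1]
gripper_width: 0.479
grip_force: 30.0
```

>>> step_arm([
  [0, [0.08, -0.01, 0], [0, 0, 0.08]],
  [0, [0.133, -0.019, -0.05], [0, 0, 0.1]],
  [0, [0.133, -0.019, -0.06], [0, 0, 0.1]],
  [0, [0.133, -0.019, -0.06], [0, 0, 0.1]],
])

```text
time: 11.38
eef_pos: [0.6395, 0.0467, 0.1355]
ee_rot: [-0.0, 0.643, 0.766, -0.0]
wrist_force: [0.3, -0.5, -0.2]
gripper_width: 0.48
grip_force: 30.0
```

Run:
```python
from h import *
c=seek("pale",.15);im=c["image"]
cv2.imwrite("pics/w6.png",cv2.resize(im[100:440,190:470],None,fx=1.7,fy=1.7,interpolation=cv2.INTER_CUBIC)[...,::-1])
```

```text
tcp [639.5  46.7 135.5] psi 9.97
wrist pale (array([317., 402.]), 648, -4, 43, 14, 10.0)
wrist pale (array([318., 307.]), 639, 47, 44, 43, -80.0)
```

View pics/w6.png

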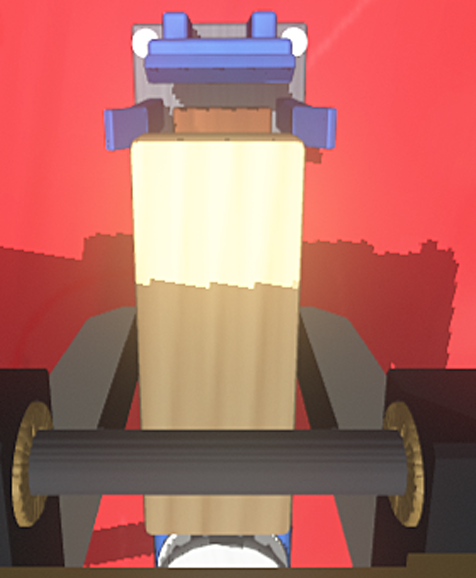

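The blank is held straight, with its mid at crop 218 against the posts at 220 and the backer at 222. I'll nudge +1.5 mm and lower.

>>> step_arm([
  [0, [0.003, 0, -0.04], [0, 0, 0]],
  [0, [0.003, 0, -0.1], [0, 0, 0]],
  [0, [0.003, 0, -0.16], [0, 0, 0]],
  [0, [0.003, 0, -0.2], [0, 0, 0]],
  [0, [0.003, 0, -0.21], [0, 0, 0]],
])

```text
time: 12.05
eef_pos: [0.6412, 0.0466, 0.0293]
ee_rot: [-0.001, 0.643, 0.766, -0.001]
wrist_force: [0.5, -0.8, -0.8]
gripper_width: 0.484
grip_force: 30.0
```

>>> step_arm([
  [0, [0, 0, -0.006], [0, 0, 0]],
  [0, [0, 0, -0.006], [0, 0, 0]],
  [62, [0, 0, -0.006], [0, 0, 0]],
  [62, [0, 0, -0.006], [0, 0, 0]],
  [62, [0, 0, -0.006], [0, 0, 0]],
])

```text
time: 12.68
eef_pos: [0.642, 0.0465, 0.0279]
ee_rot: [0.0, 0.643, 0.766, 0.0]
wrist_force: [-0.9, 0.1, -0.0]
gripper_width: 0.661
grip_force: 0.0
```

>>> step_arm([
  [62, [0, 0, 0.12], [0, 0, 0]],
  [62, [0, 0, 0.24], [0, 0, 0]],
  [75, [-0.02, 0.1, 0.28], [0, 0, 0.02]],
  [85, [-0.04, 0.2, 0.26], [0, 0, 0.06]],
  [85, [-0.06, 0.3, 0.26], [0, 0, 0.09]],
])

```text
time: 13.3
eef_pos: [0.6112, 0.1979, 0.1575]
ee_rot: [-0.0, 0.615, 0.788, -0.0]
wrist_force: [0.2, 1.0, -0.4]
gripper_width: 0.903
grip_force: 0.0
```

>>> step_arm([
  [85, [-0.03, 0.1, 0], [0, 0, 0.03]],
  [85, [-0.058, 0.207, 0], [0, 0, 0.03]],
  [85, [-0.058, 0.207, 0], [0, 0, 0.03]],
  [85, [-0.058, 0.207, 0], [0, 0, 0.03]],
])

```text
time: 13.8
eef_pos: [0.5829, 0.2997, 0.1576]
ee_rot: [0.0, 0.606, 0.795, -0.0]
wrist_force: [0.6, -0.2, -0.6]
gripper_width: 0.914
grip_force: 0.0
```

Run:
```python
from h import *
c=seek("pale",.019,name="w7");seek("pale",.039,"top");seek("alu",.01,"top")
```

```text
tcp [582.9 299.7 157.6] psi 15.4
wrist pale (array([322., 219.]), 583, 302, 118, 43, -75.1)
tcp [583.2 299.2 157.6] psi 15.34
top pale (array([613., 463.]), 54, -711, 77, 47, -0.5)
top pale (array([583., 442.]), 99, -643, 53, 34, -13.6)
top pale (array([609., 402.]), 181, -711, 112, 47, -0.4)
top pale (array([180., 355.]), 291, 263, 108, 29, 89.6)
top pale (array([170., 231.]), 579, 299, 58, 44, -74.0)
top pale (array([278., 204.]), 643, 46, 121, 46, -80.5)
top pale (array([585., 150.]), 771, -704, 266, 63, 89.8)
top pale (array([605., 129.]), 834, -747, 192, 64, 89.9)
tcp [583.3 298.9 157.6] psi 15.31
top alu (array([289., 435.]), 106, 18, 65, 29, 90.0)
top alu (array([  6., 433.]), 116, 662, 192, 39, 4.4)
top alu (array([368., 429.]), 122, -182, 1003, 227, 89.6)
top alu (array([628., 344.]), 308, -785, 56, 21, 81.6)
top alu (array([574., 300.]), 412, -665, 106, 34, 76.0)
top alu (array([177., 294.]), 432, 287, 121, 45, -83.9)
top alu (array([361., 222.]), 603, -156, 61, 26, 20.7)
top alu (array([  7., 233.]), 579, 700, 164, 39, 4.4)
top alu (array([342., 191.]), 683, -105, 76, 71, -5.3)
top alu (array([559., 158.]), 765, -654, 131, 23, 89.8)
top alu (array([387.,  45.]), 1070, -227, 80, 77, -5.5)
top alu (array([563.,  23.]), 1110, -692, 345, 165, -88.4)
top alu (array([469.,  28.]), 1106, -429, 249, 83, -33.7)
top alu (array([425.,   3.]), 1175, -332, 141, 28, -89.9)
top alu (array([334.,  46.]), 1067, -84, 308, 111, -24.1)
top alu (array([224.,  49.]), 1028, 176, 340, 322, -89.9)
top alu (array([119.,   9.]), 1159, 466, 239, 58, -89.9)
top alu (array([41., 59.]), 1030, 661, 371, 200, 20.0)
```

>>> step_arm([
  [70, [0, 0.004, -0.1], [0, 0, 0]],
  [70, [0, 0.004, -0.2], [0, 0, 0]],
  [70, [0, 0.004, -0.27], [0, 0, 0]],
  [70, [0, 0.004, -0.303], [0, 0, 0]],
  [70, [0, 0.004, -0.303], [0, 0, 0]],
])

```text
time: 14.58
eef_pos: [0.5829, 0.3015, 0.0058]
ee_rot: [-0.0, 0.606, 0.795, -0.0]
wrist_force: [0.4, 0.8, -0.1]
gripper_width: 0.756
grip_force: 0.0
```

>>> step_arm([
  [0, [0, 0, 0], [0, 0, 0]],
  [0, [0, 0, 0], [0, 0, 0]],
  [0, [0, 0, 0], [0, 0, 0]],
  [0, [0, 0, 0], [0, 0, 0]],
  [0, [0, 0, 0], [0, 0, 0]],
])

```text
time: 15.2
eef_pos: [0.5833, 0.3022, 0.007]
ee_rot: [0.0, 0.606, 0.795, 0.0]
wrist_force: [-1.5, -0.1, 5.1]
gripper_width: 0.48
grip_force: 30.0
```

>>> step_arm([
  [0, [0, 0, 0.12], [0, 0, 0]],
  [0, [0, 0, 0.24], [0, 0, 0]],
  [0, [0.02, -0.08, 0.31], [0, 0, -0.03]],
  [0, [0.04, -0.18, 0.31], [0, 0, -0.06]],
  [0, [0.07, -0.28, 0.31], [0, 0, -0.08]],
])

```text
time: 15.82
eef_pos: [0.618, 0.1608, 0.1618]
ee_rot: [0.0, 0.631, 0.776, 0.0]
wrist_force: [0.3, 0.2, -0.9]
gripper_width: 0.481
grip_force: 30.0
```

>>> step_arm([
  [0, [0.025, -0.11, 0], [0, 0, -0.02]],
  [0, [0.045, -0.21, -0.02], [0, 0, -0.04]],
  [0, [0.048, -0.233, -0.05], [0, 0, -0.04]],
  [0, [0.048, -0.233, -0.05], [0, 0, -0.04]],
  [0, [0.048, -0.233, -0.05], [0, 0, -0.04]],
])

```text
time: 16.45
eef_pos: [0.6418, 0.0469, 0.1364]
ee_rot: [-0.0, 0.642, 0.766, 0.0]
wrist_force: [-1.0, 0.0, -0.3]
gripper_width: 0.48
grip_force: 30.0
```

Run:
```python
from h import *
c=seek("pale",.146);im=c["image"]
cv2.imwrite("pics/w8.png",cv2.resize(im[100:440,190:470],None,fx=1.7,fy=1.7,interpolation=cv2.INTER_CUBIC)[...,::-1])
```

```text
tcp [641.8  46.9 136.4] psi 10.06
wrist pale (array([318., 402.]), 651, -7, 44, 14, 10.0)
wrist pale (array([317., 307.]), 642, 45, 47, 44, -80.0)
```

View pics/w8.png

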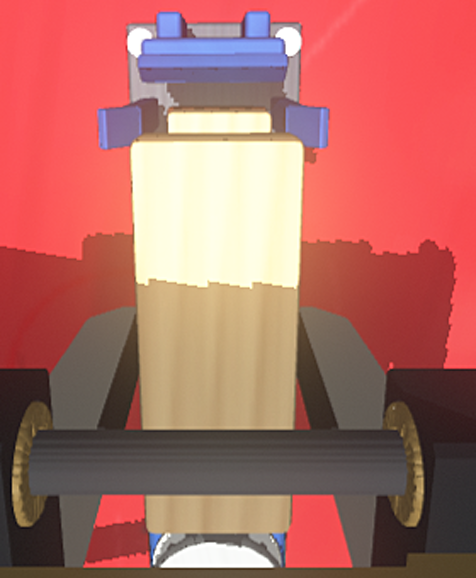

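The held blank is centred on the blank below within 1 mm (crop 217 against 219, posts 214). I'll lower it.

>>> step_arm([
  [0, [-0.001, 0, -0.04], [0, 0, 0]],
  [0, [-0.001, 0, -0.09], [0, 0, 0]],
  [0, [-0.001, 0, -0.14], [0, 0, 0]],
  [0, [-0.001, 0, -0.174], [0, 0, 0]],
  [0, [-0.001, 0, -0.174], [0, 0, 0]],
])

```text
time: 17.12
eef_pos: [0.6409, 0.0462, 0.0484]
ee_rot: [-0.001, 0.643, 0.766, -0.0]
wrist_force: [-0.5, -0.1, 0.3]
gripper_width: 0.48
grip_force: 30.0
```

>>> step_arm([
  [0, [0, 0, -0.005], [0, 0, 0]],
  [0, [0, 0, -0.005], [0, 0, 0]],
  [62, [0, 0, -0.005], [0, 0, 0]],
  [62, [0, 0, -0.005], [0, 0, 0]],
  [62, [0, 0, -0.005], [0, 0, 0]],
])

```text
time: 17.75
eef_pos: [0.6414, 0.0455, 0.0468]
ee_rot: [0.0, 0.643, 0.766, 0.0]
wrist_force: [0.0, -0.9, 0.3]
gripper_width: 0.662
grip_force: 0.0
```

>>> step_arm([
  [62, [0, 0, 0.12], [0, 0, 0]],
  [62, [0, 0, 0.22], [0, 0, 0]],
  [75, [-0.08, 0.08, 0.24], [0, 0, -0.03]],
  [85, [-0.16, 0.16, 0.24], [0, 0, -0.06]],
  [85, [-0.24, 0.25, 0.22], [0, 0, -0.085]],
])

```text
time: 18.38
eef_pos: [0.5206, 0.1715, 0.1574]
ee_rot: [0.001, 0.669, 0.744, 0.001]
wrist_force: [0.1, 0.4, 0.2]
gripper_width: 0.899
grip_force: 0.0
```

>>> step_arm([
  [85, [-0.08, 0.1, 0], [0, 0, 0]],
  [85, [-0.16, 0.2, 0], [0, 0, 0]],
  [85, [-0.178, 0.233, 0], [0, 0, 0]],
  [85, [-0.178, 0.233, 0], [0, 0, 0]],
])

```text
time: 18.88
eef_pos: [0.4317, 0.2881, 0.1568]
ee_rot: [0.0, 0.667, 0.745, 0.0]
wrist_force: [0.0, -0.3, -0.7]
gripper_width: 0.915
grip_force: 0.0
```

Run:
```python
from h import *
c=seek("alu",.010,name="w9");seek("pale",.058,"top",name="t9")
```

```text
tcp [431.7 288.1 156.8] psi 6.29
wrist alu (array([148., 250.]), 280, 250, 159, 22, 88.4)
wrist alu (array([317., 224.]), 431, 288, 119, 45, -83.8)
wrist alu (array([ 52., 125.]), 200, 339, 221, 82, 82.7)
tcp [432.4 287.2 156.8] psi 6.23
top pale (array([613., 463.]), 61, -699, 75, 45, -0.4)
top pale (array([609., 402.]), 185, -699, 110, 45, -0.4)
top pale (array([196., 355.]), 294, 224, 188, 28, 89.6)
top pale (array([277., 203.]), 643, 44, 120, 47, -79.7)
top pale (array([585., 150.]), 764, -692, 261, 62, 89.8)
top pale (array([605., 128.]), 827, -735, 188, 62, -89.0)
```

Stack of two is square at (643,44). The template is right under the tool at (431,288).

>>> step_arm([
  [70, [-0.002, 0, -0.1], [0, 0, 0]],
  [70, [-0.002, 0.002, -0.2], [0, 0, 0]],
  [70, [-0.002, 0.002, -0.28], [0, 0, 0]],
  [70, [-0.002, 0.002, -0.305], [0, 0, 0]],
  [70, [-0.002, 0.002, -0.306], [0, 0, 0]],
])

```text
time: 19.6
eef_pos: [0.4319, 0.2876, 0.0038]
ee_rot: [-0.0, 0.668, 0.744, -0.0]
wrist_force: [0.6, -0.6, 0.7]
gripper_width: 0.753
grip_force: 0.0
```

>>> step_arm([
  [0, [0, 0, 0], [0, 0, 0]],
  [0, [0, 0, 0], [0, 0, 0]],
  [0, [0, 0, 0], [0, 0, 0]],
  [0, [0, 0, 0], [0, 0, 0]],
  [0, [0, 0, 0], [0, 0, 0]],
])

```text
time: 20.23
eef_pos: [0.4317, 0.2883, 0.0043]
ee_rot: [0.0, 0.668, 0.744, 0.0]
wrist_force: [-1.9, -0.8, 7.1]
gripper_width: 0.48
grip_force: 30.0
```

>>> step_arm([
  [0, [0, 0, 0.12], [0, 0, 0]],
  [0, [0, 0, 0.24], [0, 0, 0]],
  [0, [0.06, -0.07, 0.32], [0, 0, 0.03]],
  [0, [0.14, -0.15, 0.32], [0, 0, 0.06]],
  [0, [0.22, -0.24, 0.32], [0, 0, 0.085]],
])

```text
time: 20.85
eef_pos: [0.5424, 0.167, 0.1644]
ee_rot: [0.0, 0.642, 0.766, 0.001]
wrist_force: [0.4, 1.6, -1.4]
gripper_width: 0.483
grip_force: 30.0
```

>>> step_arm([
  [0, [0.08, -0.09, 0], [0, 0, 0]],
  [0, [0.16, -0.18, 0], [0, 0, 0]],
  [0, [0.2, -0.244, -0.03], [0, 0, 0]],
  [0, [0.2, -0.244, -0.06], [0, 0, 0]],
  [0, [0.2, -0.244, -0.06], [0, 0, 0]],
])

```text
time: 21.48
eef_pos: [0.6401, 0.0465, 0.1322]
ee_rot: [-0.001, 0.643, 0.766, -0.001]
wrist_force: [-0.4, 0.7, -2.2]
gripper_width: 0.475
grip_force: 30.0
```

Run:
```python
from h import *
c=seek("alu",.14);im=c["image"]
cv2.imwrite("pics/w10.png",cv2.resize(im[100:440,190:470],None,fx=1.7,fy=1.7,interpolation=cv2.INTER_CUBIC)[...,::-1])
```

```text
tcp [640.1  46.5 132.2] psi 9.99
wrist alu (array([318., 260.]), 637, 65, 90, 44, -80.0)
```

View pics/w10.png

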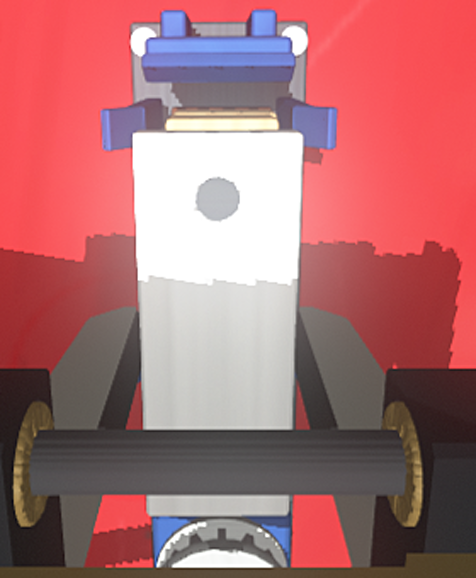

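The template is centred at crop 218, the stack below at 222 and the posts at 219. I'll nudge +1 mm and lower.

>>> step_arm([
  [0, [0.002, 0, -0.03], [0, 0, 0]],
  [0, [0.002, 0, -0.08], [0, 0, 0]],
  [0, [0.002, 0, -0.12], [0, 0, 0]],
  [0, [0.002, 0, -0.134], [0, 0, 0]],
  [0, [0.002, 0, -0.134], [0, 0, 0]],
])

```text
time: 22.15
eef_pos: [0.6424, 0.0462, 0.0665]
ee_rot: [-0.0, 0.643, 0.766, -0.0]
wrist_force: [-0.3, 0.1, -1.5]
gripper_width: 0.477
grip_force: 30.0
```

>>> step_arm([
  [0, [0, 0, -0.004], [0, 0, 0]],
  [0, [0, 0, -0.004], [0, 0, 0]],
  [62, [0, 0, -0.004], [0, 0, 0]],
  [62, [0, 0, -0.004], [0, 0, 0]],
  [62, [0, 0, -0.004], [0, 0, 0]],
])

```text
time: 22.78
eef_pos: [0.6425, 0.046, 0.0648]
ee_rot: [0.0, 0.643, 0.766, 0.0]
wrist_force: [0.5, -0.5, 0.2]
gripper_width: 0.659
grip_force: 0.0
```

>>> step_arm([
  [62, [0, 0, 0.1], [0, 0, 0]],
  [62, [0, 0, 0.2], [0, 0, 0]],
  [30, [0.02, -0.1, 0.24], [0, 0, 0]],
  [0, [0.04, -0.21, 0.24], [0, 0, 0]],
  [0, [0.06, -0.31, 0.24], [0, 0, 0]],
])

```text
time: 23.4
eef_pos: [0.6726, -0.1107, 0.1852]
ee_rot: [0.0, 0.643, 0.766, 0.0]
wrist_force: [-0.2, 0.4, 0.7]
gripper_width: 0.393
grip_force: 0.0
```

Run:
```python
from h import *
seek("alu",.068,"top",name="t11")
c=read_camera("top");im=c["image"]
w=read_camera("wrist")["image"]
a=cv2.resize(im[160:260,220:400],None,fx=4.4,fy=4.4,interpolation=cv2.INTER_CUBIC)[:300]
b=cv2.resize(w,(400,300))
cv2.imwrite("pics/t12.png",np.vstack([a[:300,:792],np.hstack([b,np.zeros((300,392,3),np.uint8)])])[...,::-1])
```

```text
tcp [ 672.6 -110.7  185.2] psi 9.99
top alu (array([270., 464.]), 60, 52, 355, 53, 76.9)
top alu (array([146., 436.]), 127, 326, 153, 56, 75.3)
top alu (array([ 27., 436.]), 130, 579, 191, 129, 2.9)
top alu (array([478., 430.]), 136, -403, 489, 215, 89.9)
top alu (array([628., 344.]), 315, -745, 53, 20, 81.6)
top alu (array([574., 300.]), 413, -632, 100, 32, 75.6)
top alu (array([  7., 233.]), 570, 659, 155, 37, 4.4)
top alu (array([272., 202.]), 641, 54, 106, 48, -80.5)
top alu (array([560., 157.]), 746, -622, 122, 22, 89.8)
top alu (array([514.,  37.]), 1046, -534, 109, 35, -31.5)
top alu (array([587.,  21.]), 1084, -718, 180, 129, -89.9)
top alu (array([468.,  27.]), 1072, -408, 230, 77, -34.9)
top alu (array([340.,  41.]), 1018, -117, 271, 101, -6.0)
top alu (array([224.,  45.]), 1007, 164, 321, 280, -89.9)
top alu (array([121.,   8.]), 1121, 437, 224, 53, -89.9)
top alu (array([41., 56.]), 1006, 626, 332, 189, 19.8)
```

View pics/t12.png

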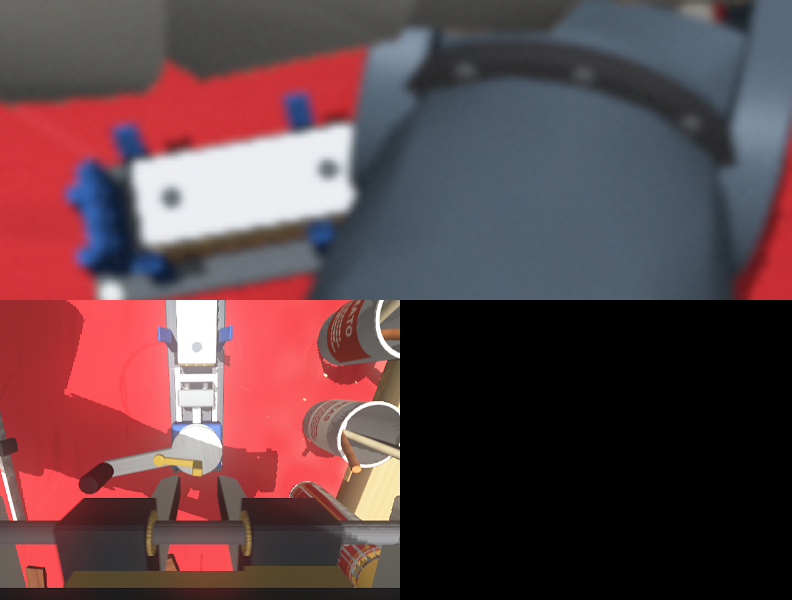

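The template lies on the stack at top-crop (240,185). In the wrist view the tab is at (197,467), on the near side of the shaft (loosening), and cups stand on the right from about x=300. I'll check their clearance.

Run:
```python
from h import *
c=read_camera("wrist");f=lambda x,y,z:(unproj(c,(x/.625,(y-300)/.625),z)*1000).round()
print("tab top",f(199,462,.103),f(201,472,.08))
print("head",f(197,450,.068),"knob",f(97,474,.118))
for n,x,y in[("cup1L",320,345),("cup1bot",345,382),("cup2L",303,432),("cup2bot",322,455),("can3L",290,488)]:print(n,f(x,y,0),f(x,y,.05),f(x,y,.1))
```

```text
tab top [ 674. -118.  103.] [ 680. -139.   80.]
head [ 670. -114.   68.] knob [ 564. -146.  118.]
cup1L [820.  51.   0.] [797.  39.  50.] [774.  26. 100.]
cup1bot [873.   9.   0.] [842.   2.  50.] [812.  -4. 100.]
cup2L [833. -75.   0.] [809. -69.  50.] [784. -64. 100.]
cup2bot [ 875. -106.    0.] [844. -96.  50.] [814. -86. 100.]
can3L [ 840. -172.    0.] [ 814. -153.   50.] [ 789. -133.  100.]
```

>>> step_arm([
  [0, [0.005, -0.06, 0], [0, 0, 0]],
  [0, [0.01, -0.12, 0], [0, 0, 0]],
  [0, [0.01, -0.12, 0], [0, 0, 0]],
  [0, [0.01, -0.12, -0.05], [0, 0, 0]],
  [0, [0.01, -0.12, -0.05], [0, 0, 0]],
])

```text
time: 24.22
eef_pos: [0.6765, -0.1668, 0.158]
ee_rot: [-0.002, 0.642, 0.766, -0.001]
wrist_force: [-0.2, -0.1, -0.7]
gripper_width: 0.004
grip_force: 0.0
```

Run:
```python
from h import *
c=seek("alu",.068);print(sense()["gripper_width"])
hsv=cv2.cvtColor(c["image"],cv2.COLOR_RGB2HSV);m=cv2.inRange(hsv,(20,120,120),(35,255,255))
n,l,st,ce=cv2.connectedComponentsWithStats(m)
for i in range(1,n):
    if st[i,4]>60: print("yellow",st[i],ce[i].round(),(unproj(c,ce[i],.09)*1000).round())
cv2.imwrite("pics/w13.png",c["image"][...,::-1])
```

```text
tcp [ 676.5 -166.8  158. ] psi 10.06
wrist alu (array([294., 146.]), 623, -88, 149, 147, 9.4)
0.0040991256707274114
yellow [245 195  40  13 289] [259. 201.] [ 631. -137.   90.]
```

View pics/w13.png

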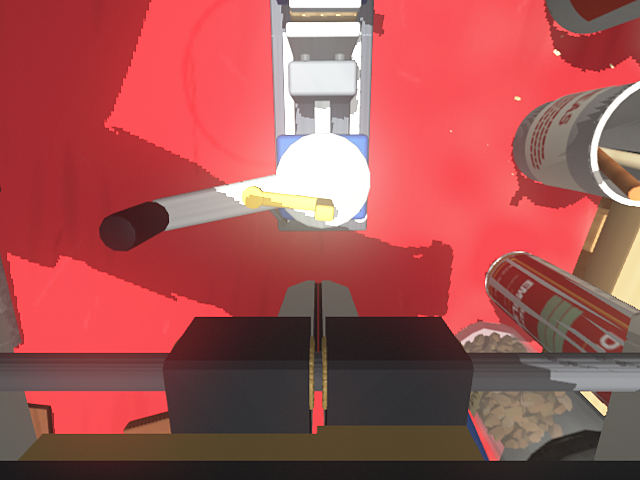

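The tab top is at (325,214), the pivot at (253,197), the grip top at (118,232), the shaft head centre at (323,180) and the closed fingertips at (318,283).

Run:
```python
from h import *
c=read_camera("wrist")
for n,p,z in[("tab top",(325,214),.103),("tab base",(325,207),.08),("pivot",(253,197),.074),("head",(323,181),.068),("knob",(118,232),.118),("can",(490,270),.1),("can",(490,270),.15),("cup",(515,150),.1)]:print(n,(unproj(c,p,z)*1000).round())
```

```text
tab top [ 676. -136.  103.]
tab base [ 676. -135.   80.]
pivot [ 625. -138.   74.]
head [ 672. -119.   68.]
knob [ 555. -165.  118.]
can [ 791. -155.  100.]
can [ 763. -141.  150.]
cup [783. -77. 100.]
```

>>> step_arm([
  [0, [0, 0, -0.08], [0, 0, 0]],
  [0, [0, 0, -0.152], [0, 0, 0]],
  [0, [0, 0, -0.152], [0, 0, 0]],
  [0, [-0.004, 0.02, -0.152], [0, 0, 0]],
])

```text
time: 24.82
eef_pos: [0.6764, -0.159, 0.0858]
ee_rot: [0.001, 0.643, 0.766, 0.001]
wrist_force: [0.1, 0.9, 0.4]
gripper_width: 0.011
grip_force: 0.0
```

>>> step_arm([
  [0, [-0.005, 0.02, 0], [0, 0, 0]],
  [0, [-0.01, 0.04, 0], [0, 0, 0]],
  [0, [-0.014, 0.055, 0], [0, 0, 0]],
  [0, [-0.018, 0.07, 0], [0, 0, 0]],
  [0, [-0.018, 0.07, 0], [0, 0, 0]],
])

```text
time: 25.45
eef_pos: [0.6657, -0.1234, 0.0835]
ee_rot: [-0.001, 0.643, 0.766, -0.0]
wrist_force: [-1.5, 0.7, 0.6]
gripper_width: 0.004
grip_force: 0.8
```

>>> step_arm([
  [0, [-0.003, 0.008, 0], [0, 0, 0]],
  [0, [-0.005, 0.016, 0], [0, 0, 0]],
  [0, [-0.005, 0.02, 0], [0, 0, 0]],
  [0, [-0.005, 0.02, 0], [0, 0, 0]],
])

```text
time: 25.95
eef_pos: [0.6626, -0.1166, 0.0832]
ee_rot: [0.0, 0.643, 0.766, -0.002]
wrist_force: [-6.5, -16.0, 3.2]
gripper_width: 0.004
grip_force: 8.4
```

>>> step_arm([
  [0, [0.01, -0.05, 0], [0, 0, 0]],
  [0, [0.02, -0.1, 0], [0, 0, 0]],
  [0, [0.02, -0.1, 0.1], [0, 0, 0]],
  [0, [0.02, -0.1, 0.15], [0, 0, 0]],
  [0, [0.02, -0.1, 0.15], [0, 0, 0]],
])

```text
time: 26.58
eef_pos: [0.675, -0.1651, 0.1604]
ee_rot: [0.002, 0.643, 0.766, 0.001]
wrist_force: [-1.0, 0.0, 0.4]
gripper_width: 0.006
grip_force: 0.0
```

```bash
cat >> h.py <<'E'
def handle():
    "yellow lever and black grip from the wrist camera"
    c=read_camera("wrist");s=sense();print("tcp",(s["eef_pos"]*1000).round(1))
    hsv=cv2.cvtColor(c["image"],cv2.COLOR_RGB2HSV)
    for n,m,z,a in(("yellow",cv2.inRange(hsv,(20,80,120),(35,255,255)),.09,40),("black",cv2.inRange(hsv,(0,0,0),(179,150,70)),.118,400)):
        k,l,st,ce=cv2.connectedComponentsWithStats(m)
        for i in range(1,k):
            if st[i,4]>a and ce[i][1]<315: print(n,st[i],(unproj(c,ce[i],z)*1000).round())
    return c
E
python3 - <<'E'
from h import *
c=handle();cv2.imwrite("pics/w14.png",c["image"][100:320][...,::-1])
E
```

```text
tcp [ 674.1 -164.7  158.5]
yellow [243 149  81  59 722] [ 637. -123.   90.]
yellow [608 220  32  78 698] [ 888. -136.   90.]
yellow [626 274  14  32 158] [ 902. -153.   90.]
black [ 101  199   68   42 1339] [ 567. -151.  118.]
```

View pics/w14.png

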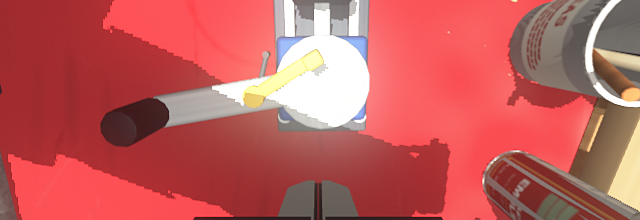

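The lever tab is now at crop (317,60), on the pocket side, so it is flipped to tightening. Next I turn the gripper tangential to the handle and straddle the grip.

>>> step_arm([
  [30, [-0.02, 0, 0.02], [0, 0, -0.2]],
  [50, [-0.05, 0, 0.02], [0, 0, -0.4]],
  [50, [-0.08, 0, 0.02], [0, 0, -0.6]],
  [50, [-0.1, 0, 0.02], [0, 0, -0.8]],
  [50, [-0.12, 0, 0.02], [0, 0, -1]],
])

```text
time: 27.25
eef_pos: [0.6129, -0.164, 0.1667]
ee_rot: [-0.001, 0.888, 0.459, -0.001]
wrist_force: [0.3, 0.2, -1.1]
gripper_width: 0.494
grip_force: 0.0
```

>>> step_arm([
  [50, [-0.04, 0, 0], [0, 0, -0.2]],
  [50, [-0.08, 0, 0], [0, 0, -0.4]],
  [50, [-0.11, 0.003, 0], [0, 0, -0.6]],
  [50, [-0.122, 0.004, 0], [0, 0, -0.77]],
  [50, [-0.122, 0.004, 0], [0, 0, -0.77]],
])

```text
time: 27.88
eef_pos: [0.5522, -0.162, 0.1673]
ee_rot: [-0.001, 0.984, 0.177, -0.001]
wrist_force: [0.2, -0.0, 0.3]
gripper_width: 0.536
grip_force: 0.0
```

```bash
cat >> h.py <<'E'
S=np.array([670.3,-119.6]);YAW=9.9
def plan(ths,z=None):
    "shift/turn (normalised) from the present measured pose to knob angles ths (deg)"
    s=sense();p=s["eef_pos"]*1000;q=s["ee_rot"];psi=np.degrees(np.arctan2(q[2]**2-q[1]**2,2*q[1]*q[2]))
    print("tcp",p.round(1),"psi",psi.round(1))
    for t in ths:
        a=np.radians(180+YAW+t);k=S+125*np.array([np.cos(a),np.sin(a)])
        d=(YAW-90+t-psi+90)%180-90;print(t,k.round(1),((k-p[:2])/500).round(3),"rz",(d/45).round(3),"z",None if z is None else round((z-p[2])/500,3))
E
python3 - <<'E'
from h import *
handle();plan([10],78)
c=read_camera("wrist");a=np.radians(200.2)
print(proj(c,[.553,-.163,.118]),proj(c,[.6703,-.1196,.068]))
E
```

```text
tcp [ 552.6 -162.   167.5]
yellow [278  44  22  25 354] [ 663. -101.   90.]
yellow [ 289   71   42   80 1239] [ 636. -125.   90.]
black [ 557    0   83   31 1886] [ 736. -254.  118.]
black [234  11  32  68 616] [656. -80. 118.]
black [ 302  227   35   51 1283] [ 559. -160.  118.]
tcp [ 552.6 -162.   167.5] psi -69.5
10 [ 552.8 -162.1] [ 0. -0.] rz -0.013 z -0.179
[320.14877084 263.27536952] [320.56980137  63.24202966]
```

>>> step_arm([
  [50, [0, 0, -0.06], [0, 0, 0]],
  [50, [0, 0, -0.12], [0, 0, 0]],
  [50, [0, 0, -0.178], [0, 0, 0]],
  [34, [0, 0, -0.178], [0, 0, 0]],
  [34, [0, 0, -0.178], [0, 0, 0]],
])

```text
time: 28.6
eef_pos: [0.5535, -0.1622, 0.0805]
ee_rot: [0.0, 0.984, 0.177, 0.0]
wrist_force: [1.7, 0.1, 0.1]
gripper_width: 0.388
grip_force: 0.0
```

Run:
```python
from h import *
plan([2,-6,-14,-22,-30,-38,-45],78)
```

```text
tcp [ 553.5 -162.2   80.5] psi -69.6
2 [ 548.  -145.4] [-0.011  0.034] rz -0.189 z -0.005
-6 [ 545.6 -128.1] [-0.016  0.068] rz -0.367 z -0.005
-14 [ 545.6 -110.7] [-0.016  0.103] rz -0.544 z -0.005
-22 [548.1 -93.4] [-0.011  0.138] rz -0.722 z -0.005
-30 [552.9 -76.6] [-0.001  0.171] rz -0.9 z -0.005
-38 [560.  -60.7] [0.013 0.203] rz -1.078 z -0.005
-45 [568.  -47.7] [0.029 0.229] rz -1.233 z -0.005
```

>>> step_arm([
  [34, [-0.011, 0.034, 0], [0, 0, -0.19]],
  [34, [-0.016, 0.068, 0], [0, 0, -0.37]],
  [34, [-0.016, 0.103, 0], [0, 0, -0.54]],
  [34, [-0.011, 0.138, 0], [0, 0, -0.72]],
  [34, [-0.001, 0.171, 0], [0, 0, -0.9]],
])

```text
time: 29.22
eef_pos: [0.5531, -0.0763, 0.0812]
ee_rot: [0.0, 0.984, -0.177, 0.001]
wrist_force: [0.1, -2.1, 0.2]
gripper_width: 0.365
grip_force: 0.9
```

>>> step_arm([
  [34, [0.014, 0.032, 0], [0, 0, -0.18]],
  [34, [0.028, 0.056, 0], [0, 0, -0.32]],
  [34, [0.028, 0.056, 0], [0, 0, -0.32]],
])

```text
time: 29.6
eef_pos: [0.5672, -0.0482, 0.0808]
ee_rot: [-0.0, 0.955, -0.296, 0.001]
wrist_force: [0.7, -0.0, 0.0]
gripper_width: 0.365
grip_force: 0.0
```

Run:
```python
from h import *
plan([-35,-26,-17,-8,1,10,19,28,37,45],78)
```

```text
tcp [567.2 -48.2  80.8] psi -124.4
-35 [557.1 -66.6] [-0.02  -0.037] rz 0.208 z -0.006
-26 [550.2 -84.9] [-0.034 -0.074] rz 0.408 z -0.006
-17 [ 546.3 -104.1] [-0.042 -0.112] rz 0.608 z -0.006
-8 [ 545.4 -123.7] [-0.044 -0.151] rz 0.808 z -0.006
1 [ 547.6 -143.2] [-0.039 -0.19 ] rz 1.008 z -0.006
10 [ 552.8 -162.1] [-0.029 -0.228] rz 1.208 z -0.006
19 [ 560.9 -180. ] [-0.013 -0.264] rz 1.408 z -0.006
28 [ 571.7 -196.4] [ 0.009 -0.296] rz 1.608 z -0.006
37 [ 584.9 -210.9] [ 0.035 -0.325] rz 1.808 z -0.006
45 [ 598.4 -221.9] [ 0.062 -0.347] rz 1.985 z -0.006
```

>>> step_arm([
  [34, [-0.02, -0.037, 0], [0, 0, 0.2]],
  [34, [-0.034, -0.074, 0], [0, 0, 0.4]],
  [34, [-0.042, -0.112, 0], [0, 0, 0.6]],
  [34, [-0.044, -0.151, 0], [0, 0, 0.8]],
  [34, [-0.039, -0.19, 0], [0, 0, 1]],
])

```text
time: 30.22
eef_pos: [0.5469, -0.144, 0.0806]
ee_rot: [-0.0, 0.995, 0.095, 0.001]
wrist_force: [3.5, 5.0, -0.3]
gripper_width: 0.37
grip_force: 2.1
```

>>> step_arm([
  [34, [0.01, -0.038, 0], [0, 0, 0.2]],
  [34, [0.026, -0.074, 0], [0, 0, 0.4]],
  [34, [0.048, -0.106, 0], [0, 0, 0.6]],
  [34, [0.074, -0.135, 0], [0, 0, 0.8]],
  [34, [0.101, -0.157, 0], [0, 0, 0.98]],
])

```text
time: 30.85
eef_pos: [0.597, -0.2226, 0.0803]
ee_rot: [-0.001, 0.887, 0.462, -0.0]
wrist_force: [-2.1, 5.0, 1.8]
gripper_width: 0.367
grip_force: 2.2
```

Run:
```python
from h import *
plan([36,27,18,9,0,-9,-18,-27,-36,-45],78)
c=read_camera("top");hsv=cv2.cvtColor(c["image"],cv2.COLOR_RGB2HSV)
cv2.imwrite("pics/x1.png",c["image"][...,::-1])
```

```text
tcp [ 597.  -222.6   80.3] psi -35.0
36 [ 583.3 -209.4] [-0.027  0.027] rz -0.202 z -0.005
27 [ 570.3 -194.7] [-0.053  0.056] rz -0.402 z -0.005
18 [ 559.8 -178.1] [-0.074  0.089] rz -0.602 z -0.005
9 [ 552.  -160.1] [-0.09   0.125] rz -0.802 z -0.005
0 [ 547.2 -141.1] [-0.1    0.163] rz -1.002 z -0.005
-9 [ 545.3 -121.6] [-0.103  0.202] rz -1.202 z -0.005
-18 [ 546.5 -102. ] [-0.101  0.241] rz -1.402 z -0.005
-27 [550.8 -82.8] [-0.092  0.28 ] rz -1.602 z -0.005
-36 [558.  -64.6] [-0.078  0.316] rz -1.802 z -0.005
-45 [568.  -47.7] [-0.058  0.35 ] rz 1.998 z -0.005
```

>>> step_arm([
  [34, [-0.027, 0.027, 0], [0, 0, -0.2]],
  [34, [-0.053, 0.056, 0], [0, 0, -0.4]],
  [34, [-0.074, 0.089, 0], [0, 0, -0.6]],
  [34, [-0.09, 0.125, 0], [0, 0, -0.8]],
  [34, [-0.1, 0.163, 0], [0, 0, -1]],
])

```text
time: 31.52
eef_pos: [0.5471, -0.1405, 0.0804]
ee_rot: [0.0, 0.997, 0.08, 0.001]
wrist_force: [1.5, -1.9, -0.4]
gripper_width: 0.366
grip_force: 0.7
```

>>> step_arm([
  [34, [-0.003, 0.039, 0], [0, 0, -0.2]],
  [34, [-0.001, 0.078, 0], [0, 0, -0.4]],
  [34, [0.008, 0.117, 0], [0, 0, -0.6]],
  [34, [0.022, 0.153, 0], [0, 0, -0.8]],
  [34, [0.042, 0.187, 0], [0, 0, -1]],
])

```text
time: 32.15
eef_pos: [0.5682, -0.047, 0.0803]
ee_rot: [0.0, 0.952, -0.307, 0.0]
wrist_force: [-8.5, -19.8, -0.6]
gripper_width: 0.368
grip_force: 16.7
```

Run:
```python
from h import *
plan([-36,-27,-18,-9,0,45],80)
# jaw face position: dump profile along fixture y-axis at x=0 in top image (z .088)
c=read_camera("top");cv2.imwrite("pics/x2.png",c["image"][...,::-1]);th=np.radians(9.9)
for x in(-10,10):
  r=[]
  for y in range(-130,-40,3):
    p=np.array([638.5,57])+np.array([[np.cos(th),-np.sin(th)],[np.sin(th),np.cos(th)]])@[x,y]
    u=proj(c,[p[0]/1e3,p[1]/1e3,.08]).round().astype(int);r.append((y,int(c["image"][u[1],u[0]].mean())))
  print(x,r)
```

```text
tcp [568.2 -47.   80.3] psi -125.7
-36 [558.  -64.6] [-0.02  -0.035] rz 0.214 z -0.001
-27 [550.8 -82.8] [-0.035 -0.072] rz 0.414 z -0.001
-18 [ 546.5 -102. ] [-0.043 -0.11 ] rz 0.614 z -0.001
-9 [ 545.3 -121.6] [-0.046 -0.149] rz 0.814 z -0.001
0 [ 547.2 -141.1] [-0.042 -0.188] rz 1.014 z -0.001
45 [ 598.4 -221.9] [ 0.06 -0.35] rz -1.986 z -0.001
-10 [(-130, 104), (-127, 104), (-124, 104), (-121, 105), (-118, 108), (-115, 108), (-112, 108), (-109, 108), (-106, 111), (-103, 111), (-100, 112), (-97, 112), (-94, 112), (-91, 116), (-88, 116), (-85, 118), (-82, 119), (-79, 124), (-76, 127), (-73, 128), (-70, 127), (-67, 129), (-64, 138), (-61, 138), (-58, 140), (-55, 142), (-52, 146), (-49, 143), (-46, 134), (-43, 89)]
10 [(-130, 81), (-127, 87), (-124, 86), (-121, 87), (-118, 88), (-115, 92), (-112, 94), (-109, 93), (-106, 94), (-103, 95), (-100, 97), (-97, 98), (-94, 98), (-91, 100), (-88, 102), (-85, 102), (-82, 103), (-79, 103), (-76, 102), (-73, 105), (-70, 105), (-67, 106), (-64, 105), (-61, 108), (-58, 107), (-55, 104), (-52, 94), (-49, 65), (-46, 57), (-43, 66)]
```

>>> step_arm([
  [34, [-0.02, -0.035, 0], [0, 0, 0.2]],
  [34, [-0.035, -0.072, 0], [0, 0, 0.4]],
  [34, [-0.043, -0.11, 0], [0, 0, 0.6]],
  [34, [-0.046, -0.149, 0], [0, 0, 0.8]],
  [34, [-0.042, -0.188, 0], [0, 0, 1]],
])

```text
time: 32.83
eef_pos: [0.547, -0.1412, 0.0803]
ee_rot: [-0.0, 0.996, 0.086, 0.0]
wrist_force: [2.3, 4.5, -0.4]
gripper_width: 0.367
grip_force: 2.2
```

>>> step_arm([
  [34, [0.01, -0.038, 0], [0, 0, 0.2]],
  [34, [0.025, -0.074, 0], [0, 0, 0.4]],
  [34, [0.046, -0.107, 0], [0, 0, 0.6]],
  [34, [0.072, -0.137, 0], [0, 0, 0.8]],
  [34, [0.1, -0.16, 0], [0, 0, 1]],
])

```text
time: 33.45
eef_pos: [0.5968, -0.2213, 0.0801]
ee_rot: [-0.001, 0.888, 0.46, -0.0]
wrist_force: [-1.7, 5.2, 0.7]
gripper_width: 0.367
grip_force: 2.2
```

Run:
```python
from h import *
plan([36,27,18,9,0,-44],80)
c=read_camera("top");m=masks(c["image"])["alu"].astype(np.uint8)
for r in rects(c,m,.068,300):
    if 180<r[0][1]<240: print(r)
c=read_camera("wrist");cv2.imwrite("pics/x3.png",c["image"][...,::-1])
th=np.radians(9.9)
for y in(-120,-85,-60,0,60):
    p=np.array([638.5,57])+np.array([-np.sin(th),np.cos(th)])*y;print(y,proj(c,[p[0]/1e3,p[1]/1e3,.08]).round())
```

```text
tcp [ 596.8 -221.3   80.1] psi -35.2
36 [ 583.3 -209.4] [-0.027  0.024] rz -0.198 z -0.0
27 [ 570.3 -194.7] [-0.053  0.053] rz -0.398 z -0.0
18 [ 559.8 -178.1] [-0.074  0.086] rz -0.598 z -0.0
9 [ 552.  -160.1] [-0.09   0.122] rz -0.798 z -0.0
0 [ 547.2 -141.1] [-0.099  0.16 ] rz -0.998 z -0.0
-44 [566.8 -49.5] [-0.06   0.344] rz -1.976 z -0.0
(array([  7., 233.]), 566, 658, 164, 37, 4.7)
(array([274., 202.]), 641, 52, 132, 50, -78.6)
(array([424., 191.]), 666, -298, 117, 25, 65.9)
(array([333., 192.]), 661, -88, 139, 69, -74.5)
-120 [ 208. -112.]
-85 [ 133. -197.]
-60 [  75. -264.]
0 [ -85. -448.]
60 [-283. -674.]
```

Run:
```python
from h import *
th=np.radians(9.9);R2=np.array([[np.cos(th),-np.sin(th)],[np.sin(th),np.cos(th)]])
new=read_camera("top")
for tag,im in(("t9 before",cv2.imread("pics/t9.png")[...,::-1]),("t11",cv2.imread("pics/t11.png")[...,::-1]),("now",new["image"])):
  for x in(0,):
    r=[]
    for y in range(-124,76,4):
      p=np.array([638.5,57])+R2@[x,y];u=proj(new,[p[0]/1e3,p[1]/1e3,.078]).astype(np.float32)
      r.append(f"{y}:{int(cv2.getRectSubPix(im.copy(),(3,5),tuple(map(float,u))).mean())}")
    print(tag,*r)
```

```text
t9 before -124:112 -120:128 -116:155 -112:163 -108:164 -104:152 -100:116 -96:112 -92:177 -88:215 -84:165 -80:97 -76:89 -72:147 -68:195 -64:205 -60:206 -56:206 -52:206 -48:206 -44:206 -40:206 -36:206 -32:206 -28:206 -24:206 -20:206 -16:206 -12:206 -8:206 -4:206 0:206 4:206 8:206 12:207 16:207 20:207 24:207 28:207 32:207 36:207 40:198 44:152 48:84 52:49 56:37 60:45 64:63 68:86 72:104
t11 -124:92 -120:91 -116:91 -112:90 -108:89 -104:89 -100:88 -96:87 -92:86 -88:85 -84:82 -80:77 -76:71 -72:65 -68:62 -64:61 -60:65 -56:79 -52:114 -48:169 -44:216 -40:233 -36:237 -32:238 -28:238 -24:238 -20:238 -16:238 -12:238 -8:238 -4:238 0:238 4:238 8:238 12:238 16:237 20:231 24:200 28:158 32:170 36:214 40:234 44:216 48:139 52:63 56:37 60:44 64:62 68:85 72:102
now -124:154 -120:158 -116:158 -112:152 -108:144 -104:126 -100:115 -96:140 -92:160 -88:164 -84:164 -80:145 -76:107 -72:114 -68:188 -64:217 -60:210 -56:227 -52:235 -48:212 -44:169 -40:169 -36:209 -32:235 -28:240 -24:240 -20:240 -16:240 -12:240 -8:240 -4:240 0:240 4:240 8:240 12:240 16:240 20:240 24:240 28:239 32:233 36:201 40:161 44:172 48:216 52:233 56:203 60:119 64:75 68:87 72:104
```

>>> step_arm([
  [34, [-0.027, 0.025, 0], [0, 0, -0.2]],
  [34, [-0.053, 0.054, 0], [0, 0, -0.4]],
  [34, [-0.074, 0.087, 0], [0, 0, -0.6]],
  [34, [-0.09, 0.123, 0], [0, 0, -0.8]],
  [34, [-0.1, 0.161, 0], [0, 0, -1]],
])

```text
time: 34.22
eef_pos: [0.5468, -0.1399, 0.0802]
ee_rot: [0.0, 0.997, 0.078, 0.001]
wrist_force: [1.8, -1.6, 0.1]
gripper_width: 0.365
grip_force: 0.7
```

>>> step_arm([
  [34, [-0.003, 0.039, 0], [0, 0, -0.2]],
  [34, [-0.001, 0.078, 0], [0, 0, -0.4]],
  [34, [0.008, 0.117, 0], [0, 0, -0.6]],
  [34, [0.022, 0.153, 0], [0, 0, -0.8]],
  [34, [0.038, 0.182, 0], [0, 0, -0.97]],
])

```text
time: 34.85
eef_pos: [0.5661, -0.0489, 0.0801]
ee_rot: [0.0, 0.955, -0.297, 0.001]
wrist_force: [0.6, -3.4, -0.6]
gripper_width: 0.365
grip_force: 1.4
```

>>> step_arm([
  [34, [-0.018, -0.032, 0], [0, 0, 0.18]],
  [34, [-0.032, -0.068, 0], [0, 0, 0.38]],
  [34, [-0.04, -0.106, 0], [0, 0, 0.58]],
  [34, [-0.042, -0.145, 0], [0, 0, 0.78]],
  [34, [-0.038, -0.184, 0], [0, 0, 0.98]],
])

```text
time: 35.48
eef_pos: [0.5465, -0.141, 0.08]
ee_rot: [-0.0, 0.996, 0.088, 0.0]
wrist_force: [2.4, 4.5, -0.7]
gripper_width: 0.364
grip_force: 2.4
```

>>> step_arm([
  [34, [0.01, -0.038, 0], [0, 0, 0.2]],
  [34, [0.025, -0.074, 0], [0, 0, 0.4]],
  [34, [0.034, -0.09, 0], [0, 0, 0.5]],
  [34, [0.034, -0.09, 0], [0, 0, 0.5]],
])

```text
time: 35.98
eef_pos: [0.5638, -0.1862, 0.0798]
ee_rot: [-0.0, 0.961, 0.278, -0.0]
wrist_force: [-1.5, 1.3, 1.3]
gripper_width: 0.366
grip_force: 1.2
```

```bash
cat >> h.py <<'E'
def prof(x=0,a=-124,b=76,z=.078,im=None):
    th=np.radians(9.9);R2=np.array([[np.cos(th),-np.sin(th)],[np.sin(th),np.cos(th)]]);c=read_camera("top");im=c["image"] if im is None else im;r=[]
    for y in range(a,b,3):
      p=np.array([638.5,57])+R2@[x,y];u=proj(c,[p[0]/1e3,p[1]/1e3,z])
      r.append(f"{y}:{int(cv2.getRectSubPix(im.copy(),(3,5),tuple(map(float,u))).mean())}")
    print(*r)
E
python3 - <<'E'
from h import *
plan([22]);prof()
E
```

```text
tcp [ 563.8 -186.2   79.8] psi -57.7
22 [ 564.2 -185.7] [0.001 0.001] rz -0.008 z None
-124:156 -121:159 -118:161 -115:159 -112:156 -109:156 -106:157 -103:151 -100:133 -97:113 -94:111 -91:130 -88:153 -85:164 -82:167 -79:167 -76:160 -73:145 -70:146 -67:182 -64:217 -61:224 -58:224 -55:233 -52:237 -49:229 -46:202 -43:173 -40:168 -37:193 -34:222 -31:237 -28:241 -25:241 -22:241 -19:241 -16:241 -13:241 -10:241 -7:241 -4:241 -1:241 2:241 5:241 8:241 11:241 14:241 17:241 20:241 23:241 26:241 29:241 32:236 35:219 38:187 41:161 44:165 47:196 50:225 53:232 56:207 59:148 62:94 65:76 68:88 71:102 74:106
```

>>> step_arm([
  [34, [0.012, -0.016, 0], [0, 0, 0.1]],
  [34, [0.024, -0.03, 0], [0, 0, 0.2]],
  [34, [0.024, -0.03, 0], [0, 0, 0.2]],
])

```text
time: 36.4
eef_pos: [0.5757, -0.2012, 0.0795]
ee_rot: [-0.0, 0.936, 0.353, -0.0]
wrist_force: [-3.8, 1.3, 1.1]
gripper_width: 0.368
grip_force: 1.5
```

>>> step_arm([
  [50, [-0.008, 0.009, 0], [0, 0, 0]],
  [50, [-0.008, 0.009, 0], [0, 0, 0]],
  [50, [-0.008, 0.009, 0.1], [0, 0, 0]],
  [50, [-0.008, 0.009, 0.2], [0, 0, 0]],
  [50, [-0.12, 0, 0.3], [0, 0, 0]],
])

```text
time: 37.02
eef_pos: [0.527, -0.2007, 0.2232]
ee_rot: [0.001, 0.935, 0.354, 0.001]
wrist_force: [-0.3, -0.8, 0.9]
gripper_width: 0.537
grip_force: 0.0
```

>>> step_arm([
  [60, [-0.12, -0.06, 0.02], [0, 0, 0]],
  [60, [-0.24, -0.12, 0.04], [0, 0, 0]],
  [60, [-0.34, -0.22, 0.04], [0, 0, 0]],
  [60, [-0.34, -0.34, 0.04], [0, 0, 0]],
  [60, [-0.34, -0.44, 0.04], [0, 0, 0]],
])

```text
time: 37.65
eef_pos: [0.355, -0.4227, 0.2421]
ee_rot: [0.001, 0.935, 0.353, 0.0]
wrist_force: [1.0, -0.1, 0.3]
gripper_width: 0.643
grip_force: 0.0
```

Run:
```python
from h import *
prof();prof(im=cv2.imread("pics/t9.png")[...,::-1])
c=read_camera("top");m=masks(c["image"])
for k,z in(("alu",.068),("pale",.058)):
  for r in rects(c,m[k].astype(np.uint8),z,40):
    if 180<r[0][1]<240 and 230<r[0][0]<400: print(k,r)
hsv=cv2.cvtColor(c["image"],cv2.COLOR_RGB2HSV);y=cv2.inRange(hsv,(20,120,120),(35,255,255));y[:, :320]=0;y[:,400:]=0;y[240:]=0
n=np.argwhere(y);top=n[n[:,0]<=n[:,0].min()+3].mean(0);print("tab",(unproj(c,top[::-1],.103)*1000).round(),"rows",n.min(0),n.max(0))
d=cv2.inRange(hsv,(0,0,0),(179,255,60));d[:,:330]=0;d[:,400:]=0;d[:200]=0;d[260:]=0
print("knob",(unproj(c,np.argwhere(d).mean(0)[::-1],.1)*1000).round())
```

```text
-124:151 -121:154 -118:156 -115:154 -112:151 -109:151 -106:152 -103:149 -100:139 -97:123 -94:111 -91:118 -88:140 -85:155 -82:161 -79:162 -76:158 -73:147 -70:147 -67:179 -64:212 -61:219 -58:219 -55:228 -52:234 -49:225 -46:196 -43:167 -40:163 -37:187 -34:217 -31:233 -28:237 -25:237 -22:237 -19:238 -16:237 -13:237 -10:237 -7:237 -4:237 -1:237 2:237 5:238 8:237 11:238 14:237 17:238 20:238 23:238 26:237 29:237 32:232 35:214 38:181 41:156 44:159 47:190 50:220 53:227 56:202 59:144 62:91 65:73 68:85 71:99 74:102
-124:112 -121:120 -118:143 -115:158 -112:163 -109:164 -106:161 -103:145 -100:116 -97:106 -94:141 -91:196 -88:215 -85:183 -82:127 -79:85 -76:89 -73:130 -70:177 -67:200 -64:205 -61:206 -58:206 -55:206 -52:206 -49:206 -46:206 -43:206 -40:206 -37:206 -34:206 -31:206 -28:206 -25:206 -22:206 -19:206 -16:206 -13:206 -10:206 -7:206 -4:206 -1:206 2:206 5:206 8:206 11:207 14:207 17:207 20:207 23:207 26:207 29:207 32:207 35:207 38:205 41:190 44:152 47:98 50:62 53:44 56:37 59:41 62:53 65:68 68:86 71:101 74:104
alu (array([320., 209.]), 624, -55, 71, 11, -78.7)
alu (array([319., 199.]), 652, -40, 314, 127, 81.9)
tab [ 655. -106.  103.] rows [191 341] [208 362]
knob [ 568. -190.  100.]
```

Run:
```python
from h import *
seek("pale",.019,"top");print(close_job())
```

```text
tcp [ 355.2 -422.5  240.8] psi -48.72
top pale (array([208., 355.]), 288, 207, 251, 30, 89.6)
top pale (array([585., 150.]), 777, -716, 271, 64, 89.8)
top pale (array([605., 128.]), 843, -761, 194, 62, 89.9)
the job is handed in; nothing more can be done
None
```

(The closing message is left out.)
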